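# Finish a small wall of paper-pulp blocks in running bond

## Robot

A 6-joint arm with a two-finger parallel gripper is mounted at the origin on the work surface. World frame = base frame: x ahead of the robot, y to its left, z up, the work surface at z = 0. Lengths are in mm, angles in rad, forces in N, time in s.
With the tool pointing down it reaches from about 150 to 775 mm from the base axis. Payload 6.1 kg.
Tool frame: the origin (TCP) lies on the centre line of the jaws, within the pads' length; the fingertips stand 22 mm ahead of it and the grasp point (between the pads) lies 3 mm ahead of it; z points along the fingers, y is the line along which they close (so a half turn about z gives the same grasp; the last joint's range is limited). The gripper opens to 85 mm and grips with 20 to 120 N. Pads are 22 mm wide; open, the fingers measure 114 mm over their backs; the gripper's body (76 mm by 85 mm) begins 54 mm behind the grasp point. The pads swing forward as they close: fully open they stand 13 mm farther back than shut.
Start: joints at [-1.327, 0.126, -0.04, 1.405, 0, 1.571], TCP at [126.725, -509.46, 253.295] pointing down, gripper open.
Joint ranges: [-2.72, 2.72], [-0.95, 1.95], [-1.27, 1.35], [-1.78, 2.02], [-1.46, 1.47], [-3.14, 3.14]. Speed limits (rad/s): [2.39, 2.39, 3.01, 3.14, 3.14, 3.14].

## Interface

Orientations are given as a rotation vector (axis times angle).
In Python, from plant import bot gives the robot as it stands.
- The arm moves only by the tool servo_tool, never from a script. Its argument "rows" is a list that holds one entry, the list of rows, each a list of 7 numbers: the opening, from -1 (shut) to 1 (fully open), then the shift along the tool's x, y, z in cm, then the turn, a rotation vector about the tool's x, y, z in rad. In form: [[[jaw, x, y, z, rx, ry, rz], ...]]. A call has 1 to 20 rows; each row is the pose to reach, as a shift and turn from the pose commanded when the call began, along the tool's axes at that moment; what a row does not reach only later rows make up. A row lasts 1/8 s, in which the tool goes at most 62.5 mm and 10.7 degrees, less where a joint would pass 70% of its speed; a pose out of reach is approached as far as the arm can. A call with a gripper value outside its range is refused whole. The fingers move at their own pace and stop on an object; "newtons" is the grip in N (left out, the last holds). Time passes only in rows, so rows that repeat a pose let the fingers close. It gives the time, the measured TCP pose, the force, the opening and the grip force at its end, in the units of the state.
- bot.sense(): the state, without advancing time (a new reading comes with each control period).
- bot.camera(name): name is "scene" or "top" or "wrist"; returns the picture (384x512x3 uint8, blue, green, red); there is no depth.
- bot.get_calibration(name): a dict with "intrinsics" (3x3 intrinsics, pixels), "R" (3x3) and "t" (3): a world point X has camera coordinates R X + t; the wrist camera has in their place "hand_eye" (4x4, takes a point from camera to tool coordinates, whose origin is the TCP and whose axes are the flange's). Camera axes: x right, y down, z forward; pixel columns grow to the right and rows downward; lengths in mm; the calibration is good to about 2 mm. A picture is of the moment at which its call begins: read the wrist's pose just before it. get_calibration takes no time and is no camera call.
- bot.finish_job(): hands the job in; it is judged then, once.
The state is a dict: "time_s": time; "joint_positions": joint angles; "joint_vel": joint speeds; "joint_efforts": joint torques, N m; "tool_pos": TCP position; "tcp_rot": TCP orientation; "ft_force": force on the tool from outside, world axes, zero at the start; "moment": the same for the moment, N m; "width": opening from 0.0 (shut) to 1.0 (fully open); "gripper_force": force on a finger pad.
Only numpy, scipy, OpenCV 4.12 (cv2) and the standard library are available. Lean on these libraries where they do the work, as an engineer would, in place of code of your own. Each camera call takes 0.05 s, during which the arm holds its last target. There are 200 camera calls.

## Task

Finish the second course of the little block wall and lay the third course on top in running bond, using the three full blocks and the half block: every upright joint over the middle of the block below, the same 6 mm open joints, ends plumb and faces flush with the wall. Set the blocks down gently rather than dropping them, and leave the three-quarter block, the tools and the other things where they are.

Things in the scene. Friction and masses are not known exactly. Their poses are not given: they have to be found in the camera images.
- wall: the started wall, fixed, left or right on the table: plywood base 286 x 100 x 12 mm and on it, centred, the first course: two full blocks with a 6 mm joint at x = 0 (ends at x = -121 and +121 mm, 56 mm wide, top at z = 48 mm), and the second course's first half block at x = -93 mm (top at 84 mm). Origin: centre of the base's underside. x along the wall, roughly to the robot's left (within 0.5 rad), z up
- second (a point): point of the wall in the middle of the first course's top, over its joint (x = 0, y = 0, z = 48 mm from the wall's origin; axes as the wall's). The second course lies at this height: set half block at x = -93 mm, then a full block centred on x = 0 and the loose half block centred on x = +93 mm, flush with the wall's open end
- third (a point): point of the wall at the height of the second course's top, over its middle (x = 0, y = 0, z = 84 mm from the wall's origin; axes as the wall's). The third course lies at this height: full blocks centred on x = -62 mm and x = +62 mm, their outer ends flush with the wall's ends
- block_a: full block of pressed grey paper pulp: length 118 (x) x width 56 (y) x height 36 mm (z), about 0.19 kg, edges rounded 3 mm, firm, not slippery. Origin at the centre of its underside. block_a, block_b and block_c are identical and interchangeable. It starts flat at any yaw on the card board, its underside 4 mm above the table; block_b lies on top of it
- block_b: full block of pressed grey paper pulp: length 118 (x) x width 56 (y) x height 36 mm (z), about 0.19 kg, edges rounded 3 mm, firm, not slippery. Origin at the centre of its underside. block_a, block_b and block_c are identical and interchangeable. It starts flat at any yaw, piled on block_a, at an angle to it, its underside 40 mm above the table
- block_c: full block of pressed grey paper pulp: length 118 (x) x width 56 (y) x height 36 mm (z), about 0.19 kg, edges rounded 3 mm, firm, not slippery. Origin at the centre of its underside. block_a, block_b and block_c are identical and interchangeable. It starts flat at any yaw on the card board, its underside 4 mm above the table
- half: the half block, same material: 56 (x) x 56 (y) x 36 mm (z), square seen from above, about 0.09 kg, any side may face along the wall. Origin at the centre of its underside. It starts flat on the card board, its underside 4 mm above the table, at any yaw
- three_quarter: bystander: a three-quarter block of the same material, 86 (x) x 56 (y) x 36 mm (z), not needed. Origin at the centre of its underside. It lies flat on the card board among the other blocks
- board: the fixed sheet of brown card, 290 x 290 x 4 mm, on which the loose blocks lie roughly 150 mm apart in a two by two pattern (one of the four places is the pile of two). Origin at the centre of its underside. It lies left or right on the table, opposite the wall
- paste_tin: bystander: a small closed steel tin, 42 mm across and 50 mm tall, standing in the middle of the card board between the blocks. Origin at the centre of its underside
- scraper: bystander: a putty knife lying flat about along x between wall and card board, 196 mm long, up to 40 mm wide and 18 mm high; handle towards negative x. Origin on the table near where blade and handle meet (108 mm from the handle's end)
- brush: bystander: a flat paste brush lying on the table along the side of the wall away from the robot, 181 mm long, up to 44 mm wide and 17 mm high; handle towards its negative x. Origin on the table near its ferrule (115 mm from the handle's end)
- tape_roll: bystander: a brown roll of paper tape lying flat, 100 mm across and 48 mm tall, near the left side of the table. Origin at the centre of its underside
- mould: bystander: the wooden block mould, an open frame 176 x 82 x 45 mm, lying near the right side of the table. Origin at the centre of its underside
Things that resemble listed ones, but are neither listed nor needed, are in the scene too. What is shaped like the block_c but green or yellow is not meant.

How it is judged:
By the outcome, as a careful person would: the job done as asked, in the order asked, and still so for the second after the job is handed in, with the robot touching nothing.
It also fails if it takes over 72 s, if anything falls off the work surface, if the arm or the gripper's body presses on something with over 40 N, if the wrist force passes 120 N, or if a joint passes its speed limit or range.

## Working session

There is one attempt and no reset: what is moved stays moved. The work goes in short steps, Python scripts to look and compute and a tool call to move; the robot and the scene stay as the last step left them, time stands still between calls to the robot, and variables do not carry over. Pictures are saved under pics/ and viewed, at most 10 in all, crops included, and the job is handed in when it is done.

Besides the shell and the picture viewer there is one more tool, called after "Call:" by a JSON object that holds its "method" and its "body". servo_tool: Moves the arm, as the interface text tells. Its arguments: {"type":"object","properties":{"rows":{"type":"array"},"newtons":{"type":"number"}},"required":["rows"]}

```bash
ls; mkdir -p pics; python3 - <<'E'
from plant import bot
import cv2,numpy as np
s=bot.sense();print({k:np.round(v,3).tolist() for k,v in s.items()})
for n in("scene","top"):
    cv2.imwrite(f"pics/{n}0.png",bot.camera(n));c=bot.get_calibration(n);print(n,{k:np.round(v,3).tolist() for k,v in c.items()})
print(np.round(bot.get_calibration("wrist")["hand_eye"],3),bot.get_calibration("wrist")["intrinsics"])
E
```

```text
pics
{'time_s': 0.0, 'joint_positions': [-1.327, 0.126, -0.041, 1.405, 0.0, 1.571], 'joint_vel': [0.001, 0.0, 0.0, -0.001, 0.001, 0.002], 'joint_efforts': [-0.002, -43.591, 35.293, 0.017, -0.0, 0.0], 'tool_pos': [126.635, -509.1, 252.528], 'tcp_rot': [-3.117, -0.382, 0.0], 'ft_force': [-0.048, -0.039, -0.226], 'moment': [-0.028, -0.033, 0.003], 'gripper_force': 0.0, 'width': 0.996}
scene {'intrinsics': [[361.431, 0.0, 253.692], [0.0, 361.431, 191.034], [0.0, 0.0, 1.0]], 'R': [[-0.457, 0.889, -0.013], [0.617, 0.307, -0.725], [-0.641, -0.34, -0.688]], 't': [217.911, -233.697, 1504.13]}
top {'intrinsics': [[360.414, 0.0, 253.927], [0.0, 360.414, 190.347], [0.0, 0.0, 1.0]], 'R': [[0.0, -1.0, -0.009], [-0.991, 0.001, -0.134], [0.134, 0.009, -0.991]], 't': [1.492, 465.608, 1174.135]}
[[-0.00000e+00 -9.54000e-01 -3.00000e-01  7.53430e+01]
 [ 1.00000e+00  0.00000e+00 -1.00000e-03 -1.16100e+00]
 [ 1.00000e-03 -3.00000e-01  9.54000e-01 -1.20948e+02]
 [ 0.00000e+00  0.00000e+00  0.00000e+00  1.00000e+00]] [[316.35451642   0.         257.14409246]
 [  0.         316.35451642 190.17863234]
 [  0.           0.           1.        ]]
```

View pics/top0.png

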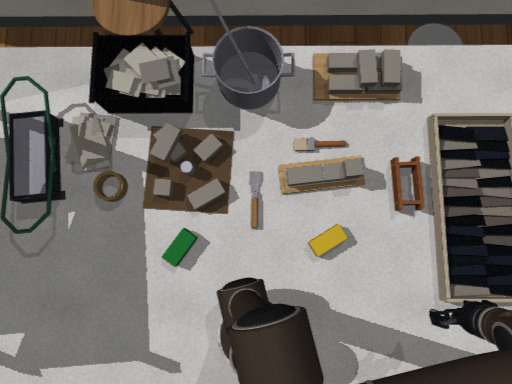

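View pics/scene0.png

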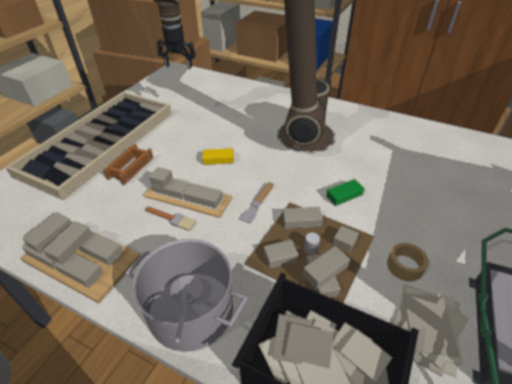

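The top view shows the wall at about (320,175), with its half block at (352,167) on the right. The card board is at (188,170) with block groups at (168,143), (208,148), (163,188) and (207,194), and the tin at (187,168). The green (180,247) and yellow (328,240) blocks, the stacks in the tray and the pallet (360,75) are decoys. Next is an enlarged crop to tell the four board groups apart.

```bash
cat > h.py <<'E'
import numpy as np,cv2
from scipy.spatial.transform import Rotation as Ro
from plant import bot
def cam(n,s=None):
    c=bot.get_calibration(n);K=np.array(c["intrinsics"])
    if n!="wrist": return K,np.array(c["R"]),np.array(c["t"]).ravel()
    H=np.array(c["hand_eye"]);A=np.eye(4);A[:3,:3]=Ro.from_rotvec(s["tcp_rot"]).as_matrix();A[:3,3]=s["tool_pos"]
    T=np.linalg.inv(A@H);return K,T[:3,:3],T[:3,3]
def ray(c,p):
    K,R,t=c;d=R.T@np.linalg.solve(K,[p[0],p[1],1]);return -R.T@t,d/np.linalg.norm(d)
def onz(c,p,z):
    o,d=ray(c,p);return (o+d*(z-o[2])/d[2])[:2]
def proj(c,X):
    K,R,t=c;q=K@(R@np.asarray(X,float)+t);return q[:2]/q[2]
def tri(c1,p1,c2,p2):
    o,d=ray(c1,p1);q,e=ray(c2,p2);s=np.linalg.lstsq(np.c_[d,-e],q-o,rcond=None)[0]
    a,b=o+s[0]*d,q+s[1]*e;return (a+b)/2,np.linalg.norm(a-b)
E
python3 - <<'E'
from h import *
t=cv2.imread("pics/top0.png");s=cv2.imread("pics/scene0.png")
a=cv2.resize(t[115:225,135:245],(396,396),interpolation=2);b=cv2.resize(t[115:225,265:375],(396,396),interpolation=2)
c=cv2.resize(s[195:305,240:380],(396,311),interpolation=2);cc=cv2.resize(s[160:220,140:240],(396,238),interpolation=2)
out=np.zeros((600,800,3),np.uint8)
out[:300,:396]=cv2.resize(a,(396,300)) ;out[:300,400:796]=cv2.resize(b,(396,300))
out[300:,:396]=cv2.resize(c,(396,300));out[300:538,400:796]=cc
cv2.imwrite("pics/crop1.png",out)
C=cam("top")
for n,p,z in[("tin",(187,168),50),("A",(168,143),60),("B",(208,148),40),("C",(163,188),40),("D",(207,194),40),("wall",(320,175),48),("yellow",(328,240),30)]:print(n,onz(C,p,z).round())
E
```

```text
tin [538. 224.]
A [621. 287.]
B [609. 156.]
C [473. 304.]
D [452. 157.]
wall [ 514. -218.]
yellow [ 301. -242.]
```

View pics/crop1.png

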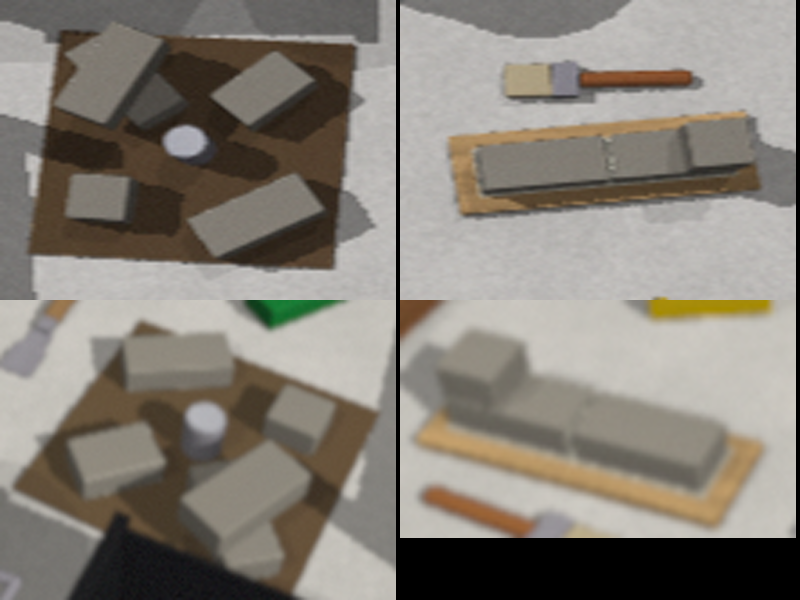

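The crop settles the board: the full block block_c is at top-view (207,194). The half is at (163,188), the three-quarter at (208,148), and the pile (block_b on block_a) at (168,143). The wall's set half is on its right end. Next I'll bring the wrist camera over the wall, aligned with it.

```bash
cat >> h.py <<'E'
def plan(x,y,z,yaw,s=None,quiet=0):
    s=s or bot.sense();R=Ro.from_rotvec(s["tcp_rot"])
    T=Ro.from_matrix(np.array([[np.cos(yaw),np.sin(yaw),0],[np.sin(yaw),-np.cos(yaw),0],[0,0,-1]]).astype(float))
    d=R.inv().apply(np.array([x,y,z])-s["tool_pos"])/10;r=(R.inv()*T).as_rotvec()
    print("t",round(s["time_s"],2),"shift cm",d.round(2),"turn",r.round(3),"rows~",int(np.ceil(max(np.linalg.norm(d)/6.25,np.linalg.norm(r)/.187))))
E
python3 -c "
from h import *
plan(508,-130,300,1.716);plan(508,-210,300,1.716)"
```

```text
t 0.1 shift cm [ 46.16 -27.6   -4.7 ] turn [-1.000e-03 -1.000e-03 -1.472e+00] rows~ 9
t 0.1 shift cm [ 44.23 -19.83  -4.71] turn [-1.000e-03 -1.000e-03 -1.472e+00] rows~ 8
```

Call:
{"method": "servo_tool", "body": {"rows": [[[1,44.2,-19.8,-4.7,0,0,-1.472],[1,44.2,-19.8,-4.7,0,0,-1.472],[1,44.2,-19.8,-4.7,0,0,-1.472],[1,44.2,-19.8,-4.7,0,0,-1.472],[1,44.2,-19.8,-4.7,0,0,-1.472],[1,44.2,-19.8,-4.7,0,0,-1.472],[1,44.2,-19.8,-4.7,0,0,-1.472],[1,44.2,-19.8,-4.7,0,0,-1.472],[1,44.2,-19.8,-4.7,0,0,-1.472],[1,44.2,-19.8,-4.7,0,0,-1.472],[1,44.2,-19.8,-4.7,0,0,-1.472]]]}}

```text
time_s: 1.48
tool_pos: [506.9, -211.4, 300.2]
tcp_rot: [-2.057, -2.374, 0.0]
ft_force: [0.4, -0.1, 0.1]
width: 0.999
gripper_force: 0.0
```

```bash
cat >> h.py <<'E'
import json
def snap(n):
    s=bot.sense();im=bot.camera("wrist");cv2.imwrite(f"pics/{n}.png",im)
    s={k:np.asarray(v).tolist() for k,v in s.items()};json.dump(s,open(f"pics/{n}.json","w"));print(n,np.round(s["tool_pos"],1),"v",np.abs(s["joint_vel"]).max().round(3));return im,s
def load(n): s=json.load(open(f"pics/{n}.json"));return cv2.imread(f"pics/{n}.png"),s,cam("wrist",s)
E
python3 -c "
from h import *
snap('w1')"
```

```text
w1 [ 506.9 -211.4  300.2] v 0.006
```

Call:
{"method": "servo_tool", "body": {"rows": [[[1,4.0,0,0,0,0,0],[1,8,0,0,0,0,0],[1,8,0,0,0,0,0],[1,8,0,0,0,0,0]]]}}

```text
time_s: 2.02
tool_pos: [496.0, -132.2, 300.6]
tcp_rot: [2.055, 2.375, -0.0]
ft_force: [-0.3, -0.0, 0.2]
width: 0.999
gripper_force: 0.0
```

```bash
python3 -c "
from h import *
snap('w2')
a=cv2.imread('pics/w1.png');b=cv2.imread('pics/w2.png')
cv2.imwrite('pics/w12.png',cv2.resize(np.vstack([a,b]),(400,600)))"
```

```text
w2 [ 496.  -132.2  300.6] v 0.012
```

View pics/w2.png

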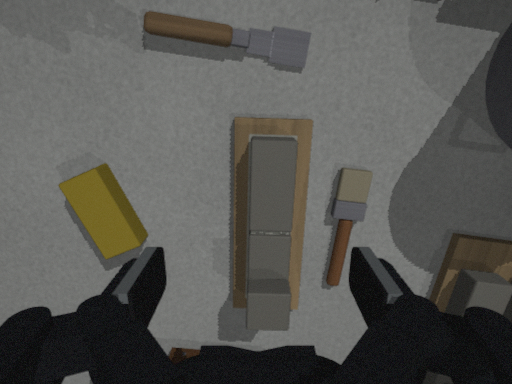

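The view shows the wall aligned with the image: base columns 234–312, open end at row 118, joint at row 233, set half at rows 280–330. The brush is on the right and the yellow decoy on the left. I'll measure from the wood mask in both views.

```bash
cat > wall.py <<'E'
from h import *
P={}
for n in("w1","w2"):
    im,s,c=load(n);hsv=cv2.cvtColor(im,cv2.COLOR_BGR2HSV)
    m=cv2.inRange(hsv,(8,70,60),(25,255,255))
    k,l,st,ce=cv2.connectedComponentsWithStats(m)
    ctr=proj(c,[514,-218,12]);best=[i for i in range(1,k) if st[i,4]>800]
    print(n,"ctr",ctr.round(),[(st[i].tolist()) for i in best])
    i=min(best,key=lambda i:np.linalg.norm(st[i,:2]+st[i,2:4]/2-ctr));x,y,w,h,_=st[i];mm=l==i
    rows=np.arange(y+15,min(y+h-60,300));L=[];Rr=[];Li=[];Ri=[]
    for r in rows:
        q=np.flatnonzero(mm[r]);L.append(q[0]);Rr.append(q[-1]);g=np.argmax(np.diff(q));Li.append(q[g]);Ri.append(q[g+1])
    cols=np.arange(x+12,x+w-15);T=[np.flatnonzero(mm[:,cc])[0] for cc in cols]
    fit=lambda a,b:np.polyfit(a,b,1)
    fl,fr,ft=fit(rows,np.array(L)-.5),fit(rows,np.array(Rr)+.5),fit(cols,np.array(T)-.5)
    def X(f): # col=f(row), row=ft(col)
        r=(ft[0]*f[1]+ft[1])/(1-ft[0]*f[0]);return np.polyval(f,r),r
    P[n]=(X(fl),X(fr),c)
    w=lambda f,r,z:onz(c,(np.polyval(f,r),r),z)
    la,lb,ra,rb=[w(f,r,12) for f in(fl,fr) for r in(rows[0],rows[-1])]
    u=(lb-la)/np.linalg.norm(lb-la);v=(rb-ra)/np.linalg.norm(rb-ra);print("yaws",np.arctan2(*-u[::-1]),np.arctan2(*-v[::-1]))
    yaw=(np.arctan2(*-u[::-1])+np.arctan2(*-v[::-1]))/2;ex=np.array([np.cos(yaw),np.sin(yaw)]);ey=np.array([-ex[1],ex[0]])
    e=onz(c,X(fl),12),onz(c,X(fr),12);print("width",np.linalg.norm(e[0]-e[1]))
    o=(e[0]+e[1])/2-143*ex;print("origin",o,"yaw",yaw,"inner px",np.median(np.array(Li)-np.array(L)),np.median(np.array(Rr)-np.array(Ri)))
    for nm,pt in(("open end top",(121,0,48)),("joint",(0,0,48)),("half in",(-65,0,84)),("half out",(-121,0,84)),("baseend",(-143,0,12)),("L48",(60,28,48)),("R48",(60,-28,48))):
        print(nm,proj(c,[*(o+ex*pt[0]+ey*pt[1]),pt[2]]).round(1),end=" ")
    print()
for j in(0,1):print("corner 3D",tri(P["w1"][2],P["w1"][j],P["w2"][2],P["w2"][j]))
# grey column profile for joint/half edges
for n in("w1","w2"):
    im,s,c=load(n);g=im[:,:,1].astype(float);cx=int(proj(c,[514,-218,48])[0]);print(n,cx,[(r,int(v)) for r,v in enumerate(g[:,255:285].mean(1)) if 100<r<345 and r%1==0 and abs(np.gradient(g[:,255:285].mean(1))[r])>3])
E
python3 wall.py
```

```text
w1 ctr [263. 159.] [[233, 50, 84, 214, 6258], [47, 102, 95, 103, 4982], [331, 164, 28, 73, 903], [430, 183, 82, 124, 2631], [160, 307, 121, 56, 3040]]
yaws 1.6810344204439882 1.6826519718405974
width 98.46679691757518
origin [ 524.31913614 -227.70989203] yaw 1.6818431961422928 inner px 13.0 12.0
open end top [275.8  67.9] joint [270.9 174.3] half in [269.6 235.8] half out [267.6 277.6] baseend [265.5 263.1] L48 [249.1 123.4] R48 [297.3 124.9] 
w2 ctr [262. 216.] [[144, 12, 88, 32, 1642], [233, 117, 80, 192, 5110], [59, 164, 89, 95, 4337], [435, 237, 77, 74, 2144]]
yaws 1.685776205309559 1.6817920180927548
width 98.89994756180936
origin [ 524.24478699 -226.89925775] yaw 1.683784111701157 inner px 12.0 11.0
open end top [273.9 139.6] joint [269.5 233.4] half in [268.3 293.5] half out [266.5 330.5] baseend [264.7 308.5] L48 [248.9 188.4] R48 [294.2 189.8] 
corner 3D (array([459.05609205, -90.77512912,   9.01580014]), np.float64(0.46306651341955557))
corner 3D (array([558.23152388, -79.38055577,   6.50569218]), np.float64(0.01600760364789168))
w1 263 [(169, 84), (170, 72), (171, 72), (172, 88), (173, 92), (175, 89), (177, 86), (224, 75), (225, 68), (234, 69), (235, 77), (236, 88), (276, 83), (277, 101), (278, 110), (313, 113), (314, 106), (315, 87), (316, 67), (335, 59), (341, 65), (342, 71), (343, 84)]
w2 262 [(113, 116), (114, 110), (117, 101), (118, 85), (133, 84), (134, 93), (136, 93), (137, 67), (139, 68), (140, 77), (141, 85), (229, 82), (231, 77), (232, 89), (233, 90), (234, 80), (236, 83), (278, 73), (279, 64), (292, 68), (293, 76), (294, 87), (329, 83), (330, 94), (331, 114)]
```

```bash
python3 -c "
from h import *
a=load('w1');b=load('w2')
for n,p,q in(('joint',(271,172.5),(269.5,233)),('half outer top',(268,277),(266.5,330.3))):print(n,tri(a[2],p,b[2],q))
plan(538,210,300,1.683);plan(538,290,300,1.683)"
```

```text
joint (array([ 523.78560619, -224.63679791,   51.59868388]), np.float64(0.07237961560632743))
half outer top (array([ 538.09436166, -347.81184331,   82.80113622]), np.float64(0.22617100274724833))
t 2.08 shift cm [3.329e+01 9.040e+00 3.000e-02] turn [0.    0.    0.031] rows~ 6
t 2.08 shift cm [4.121e+01 1.019e+01 2.000e-02] turn [0.    0.    0.031] rows~ 7
```

Call:
{"method": "servo_tool", "body": {"rows": [[[1,33.3,9,0,0,0,0.031],[1,33.3,9,0,0,0,0.031],[1,33.3,9,0,0,0,0.031],[1,33.3,9,0,0,0,0.031],[1,33.3,9,0,0,0,0.031],[1,33.3,9,0,0,0,0.031],[1,33.3,9,0,0,0,0.031],[1,33.3,9,0,0,0,0.031],[1,33.3,9,0,0,0,0.031]]]}}

```text
time_s: 3.2
tool_pos: [537.5, 209.5, 300.5]
tcp_rot: [2.094, 2.342, 0.0]
ft_force: [-0.1, -0.1, -0.6]
width: 1.001
gripper_force: 0.0
```

```bash
python3 -c "
from h import *
snap('b1')"
```

```text
b1 [537.5 209.5 300.5] v 0.003
```

Call:
{"method": "servo_tool", "body": {"rows": [[[1,5,0,0,0,0,0],[1,8,0,0,0,0,0],[1,8,0,0,0,0,0],[1,8,0,0,0,0,0]]]}}

```text
time_s: 3.75
tool_pos: [528.3, 289.5, 300.5]
tcp_rot: [2.092, 2.343, -0.0]
ft_force: [0.6, -1.0, 0.4]
width: 0.996
gripper_force: 0.0
```

```bash
python3 -c "
from h import *
snap('b2')"
```

```text
b2 [528.3 289.5 300.5] v 0.01
```

View pics/b2.png

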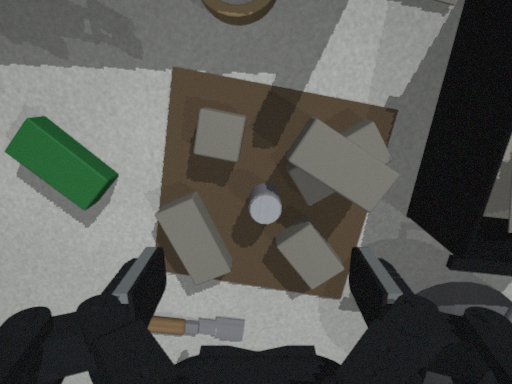

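This shows block_c at (195,238), the half at (219,134), the pile's block_b at (343,163) over block_a, the three-quarter at (310,255) and the tin at (265,205). The black crate is to the right of the pile. I'll measure the block tops in both views.

```bash
cat >> h.py <<'E'
def tops(im,c,roi,zs,vmin,amin=800,smax=55):
    """bright grey faces inside world roi polygon -> centre, yaw of long side, size, at height z"""
    hsv=cv2.cvtColor(cv2.GaussianBlur(im,(3,3),0),cv2.COLOR_BGR2HSV)
    m=cv2.inRange(hsv,(0,0,vmin),(180,smax,255));q=np.array([proj(c,[*p,4]) for p in roi]).round().astype(int)
    k=np.zeros_like(m);cv2.fillPoly(k,[q],255);m=cv2.morphologyEx(m&k,cv2.MORPH_OPEN,np.ones((5,5)))
    out=[]
    for ct in cv2.findContours(m,cv2.RETR_EXTERNAL,cv2.CHAIN_APPROX_NONE)[0]:
        if cv2.contourArea(ct)<amin:continue
        ct=cv2.convexHull(ct)[:,0].astype(float);pc=ct.mean(0);
        for z in zs:
            w=np.array([onz(c,p,z) for p in ct],np.float32);(cx,cy),_,_=r=cv2.minAreaRect(w);b=cv2.boxPoints(r)
            e1,e2=b[1]-b[0],b[2]-b[1];e=e1 if np.linalg.norm(e1)>np.linalg.norm(e2) else e2
            out.append(dict(px=pc.round(),z=z,c=(round(cx,1),round(cy,1)),yaw=round(float(np.arctan2(e[1],e[0])%np.pi),3),size=sorted((round(float(np.linalg.norm(e1)),1),round(float(np.linalg.norm(e2)),1))),fill=round(cv2.contourArea(w)/(r[1][0]*r[1][1]),2)))
    return out
E
python3 - <<'E'
from h import *
roi=[(380,70),(380,380),(700,380),(700,70)]
for n in("b1","b2"):
    im,s,c=load(n);hsv=cv2.cvtColor(im,cv2.COLOR_BGR2HSV)
    if n=="b2":print([hsv[y,x].tolist() for x,y in((219,134),(195,238),(343,163),(310,255),(310,185),(370,140),(180,180),(265,205))])
    for o in tops(im,c,roi,(40,76),80):print(n,o)
E
```

```text
b1 {'px': array([316., 201.]), 'z': 40, 'c': (614.1, 161.2), 'yaw': 2.332, 'size': [55.3, 86.0], 'fill': 0.99}
b1 {'px': array([316., 201.]), 'z': 76, 'c': (606.0, 173.0), 'yaw': 2.332, 'size': [50.1, 77.9], 'fill': 0.99}
b1 {'px': array([266., 145.]), 'z': 40, 'c': (543.7, 227.1), 'yaw': 2.461, 'size': [41.8, 42.9], 'fill': 0.8}
b1 {'px': array([266., 145.]), 'z': 76, 'c': (542.2, 232.7), 'yaw': 2.461, 'size': [37.9, 38.8], 'fill': 0.8}
b1 {'px': array([355., 119.]), 'z': 40, 'c': (660.3, 233.9), 'yaw': 2.017, 'size': [115.2, 272.6], 'fill': 0.63}
b1 {'px': array([355., 119.]), 'z': 76, 'c': (647.8, 238.8), 'yaw': 2.017, 'size': [104.3, 246.9], 'fill': 0.63}
b1 {'px': array([215.,  60.]), 'z': 40, 'c': (477.6, 310.9), 'yaw': 3.062, 'size': [55.2, 55.5], 'fill': 0.98}
b1 {'px': array([215.,  60.]), 'z': 76, 'c': (482.3, 308.6), 'yaw': 3.062, 'size': [50.0, 50.3], 'fill': 0.98}
b1 {'px': array([362.,  27.]), 'z': 40, 'c': (605.0, 365.7), 'yaw': 0.001, 'size': [13.9, 160.1], 'fill': 0.7}
b1 {'px': array([362.,  27.]), 'z': 76, 'c': (597.7, 358.2), 'yaw': 0.001, 'size': [12.6, 145.0], '
[... 997 characters left out ...]
107.9, 151.5], 'fill': 0.69}
b2 {'px': array([218., 134.]), 'z': 40, 'c': (478.1, 312.3), 'yaw': 1.485, 'size': [56.7, 58.1], 'fill': 0.97}
b2 {'px': array([218., 134.]), 'z': 76, 'c': (481.9, 317.4), 'yaw': 1.485, 'size': [51.3, 52.6], 'fill': 0.97}
b2 {'px': array([359.,  98.]), 'z': 40, 'c': (615.2, 372.4), 'yaw': 0.002, 'size': [13.9, 140.4], 'fill': 0.74}
b2 {'px': array([359.,  98.]), 'z': 76, 'c': (606.0, 371.9), 'yaw': 0.002, 'size': [12.6, 127.1], 'fill': 0.74}
b2 {'px': array([221., 215.]), 'z': 40, 'c': (479.6, 178.0), 'yaw': 2.358, 'size': [199.4, 407.6], 'fill': 0.59}
b2 {'px': array([221., 215.]), 'z': 76, 'c': (483.2, 195.7), 'yaw': 2.358, 'size': [180.5, 369.1], 'fill': 0.59}
```

```bash
python3 - <<'E'
from h import *
a=load("b1");b=load("b2")
for o in("b2",):
    im,s,c=load(o);hsv=cv2.cvtColor(im,cv2.COLOR_BGR2HSV);print([hsv[y,x].tolist() for x,y in((130,260),(165,250),(180,290))])
c=b[2];print("c",onz(c,(195,238),40),"b",onz(c,(343,163),76));
im=b[0]
p=onz(c,(195,238),40);plan(*p,200,2.246)
E
```

```text
[[0, 0, 73], [18, 72, 60], [45, 3, 164]]
c [456.8656506  172.62079069] b [621.42446191 301.4695279 ]
t 3.8 shift cm [-10.8   -8.42  10.06] turn [ 0.     0.    -0.562] rows~ 4
```

Call:
{"method": "servo_tool", "body": {"rows": [[[1,-10.8,-8.4,10,0,0,-0.562],[1,-10.8,-8.4,10,0,0,-0.562],[1,-10.8,-8.4,10,0,0,-0.562],[1,-10.8,-8.4,10,0,0,-0.562],[1,-10.8,-8.4,10,0,0,-0.562],[1,-10.8,-8.4,10,0,0,-0.562]]]}}

```text
time_s: 4.55
tool_pos: [458.3, 174.3, 201.5]
tcp_rot: [1.359, 2.83, 0.003]
ft_force: [0.4, -0.2, 0.0]
width: 1.002
gripper_force: 0.0
```

```bash
sed -i 's/smax=55)/smax=55,vmax=140)/; s/(180,smax,255)/(180,smax,vmax)/' h.py; python3 - <<'E'
from h import *
im,s=snap("c1");c=cam("wrist",s);x,y,_=s["tool_pos"]
roi=[(x-85,y-85),(x-85,y+85),(x+85,y+85),(x+85,y-85)]
for o in tops(im,c,roi,(40,),100):print(o)
print(cv2.cvtColor(im,cv2.COLOR_BGR2HSV)[205,150:360:10,2])
E
```

```text
c1 [458.3 174.3 201.5] v 0.008
{'px': array([247., 183.]), 'z': 40, 'c': (455.4, 164.3), 'yaw': 2.099, 'size': [53.7, 115.8], 'fill': 0.99}
[168 174 177 105  59  62  49 120 119 122 122 123 118  87  65  60  65  65
  61  64 124]
```

```bash
python3 -c "
from h import *
plan(455.4,164.3,29,2.099)"
```

```text
t 4.6 shift cm [-0.6  -0.88 17.23] turn [0.002 0.    0.148] rows~ 3
```

Call:
{"method": "servo_tool", "body": {"rows": [[[1,-0.6,-0.9,6,0,0,0.148],[1,-0.6,-0.9,11,0,0,0.148],[1,-0.6,-0.9,15,0,0,0.148],[1,-0.6,-0.9,17.2,0,0,0.148],[1,-0.6,-0.9,17.2,0,0,0.148],[-1,-0.6,-0.9,17.2,0,0,0.148],[-1,-0.6,-0.9,17.2,0,0,0.148],[-1,-0.6,-0.9,17.2,0,0,0.148],[-1,-0.6,-0.9,17.2,0,0,0.148]]], "newtons": 40}}

```text
time_s: 5.72
tool_pos: [455.0, 164.0, 30.0]
tcp_rot: [1.564, 2.722, 0.004]
ft_force: [-0.8, 0.7, 5.7]
width: 0.645
gripper_force: 43.8
```

Call:
{"method": "servo_tool", "body": {"rows": [[[-1,0,0,-4,0,0,0],[-1,0,0,-10,0,0,0],[-1,0,0,-15,0,0,0],[-1,0,0,-17,0,0,0],[-1,0,0,-17,0,0,0]]]}}

```text
time_s: 6.35
tool_pos: [454.5, 163.6, 200.1]
tcp_rot: [1.564, 2.722, 0.004]
ft_force: [0.2, -0.8, -2.1]
width: 0.647
gripper_force: 43.9
```

```bash
python3 - <<'E'
from h import *
im,s=snap("h1");c=cam("wrist",s);x,y,z=s["tool_pos"];print(s["width"],s["gripper_force"],s["ft_force"])
hsv=cv2.cvtColor(im,cv2.COLOR_BGR2HSV);cv2.imwrite("pics/h1c.png",im[150:384,100:412])
zt=z-26+36
e=np.array([np.cos(2.099),np.sin(2.099)])
print([proj(c,[x+a*e[0]-b*e[1],y+a*e[1]+b*e[0],zt]).round(1).tolist() for a,b in((59,28),(59,-28),(20,28),(20,-28))])
plan(524.3,-227.3,160,1.683)
E
```

```text
h1 [454.5 163.6 200.1] v 0.062
0.6471030182793689 43.87706458568573 [0.23513499261145943, -0.7656102181293535, -2.0886377657422606]
[[179.8, 147.5], [338.7, 147.4], [187.1, 247.3], [331.1, 247.1]]
t 6.4 shift cm [-37.3  -13.59   3.83] turn [ 0.001 -0.     0.416] rows~ 7
```

View pics/h1c.png

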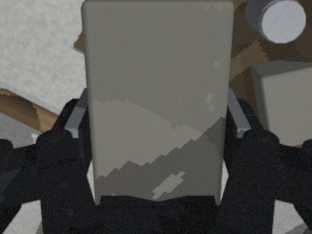

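The held block fills crop columns 82–235 with its leading edge at about row 151, close to the predicted 147.5. I'll carry it over the wall and compute the camera-to-hand offset from that picture.

Call:
{"method": "servo_tool", "body": {"rows": [[[-1,-37.3,-13.6,2,0,0,0.416],[-1,-37.3,-13.6,2,0,0,0.416],[-1,-37.3,-13.6,2,0,0,0.416],[-1,-37.3,-13.6,2,0,0,0.416],[-1,-37.3,-13.6,2,0,0,0.416],[-1,-37.3,-13.6,2,0,0,0.416],[-1,-37.3,-13.6,3.8,0,0,0.416],[-1,-37.3,-13.6,3.8,0,0,0.416],[-1,-37.3,-13.6,3.8,0,0,0.416],[-1,-37.3,-13.6,3.8,0,0,0.416]]]}}

```text
time_s: 7.65
tool_pos: [524.2, -226.0, 160.6]
tcp_rot: [2.091, 2.344, 0.0]
ft_force: [-0.4, 0.2, -0.6]
width: 0.647
gripper_force: 43.7
```

```bash
cat > wallend.py <<'E'
from h import *
import sys
O=np.array([524.3,-227.3]);Y=1.683
def W(p,o=O,yaw=Y):
    ex=np.array([np.cos(yaw),np.sin(yaw)]);ey=np.array([-ex[1],ex[0]]);return [*(o+ex*p[0]+ey*p[1]),p[2]]
E
python3 - <<'E'
from wallend import *
im,s,c=load("h1");g=cv2.cvtColor(im,cv2.COLOR_BGR2GRAY).astype(float)
col=g[135:165,230:300].mean(1);print("top row",135+np.argmax(abs(np.gradient(col))),col.round().astype(int).tolist())
for r in(165,175,185):
    d=np.gradient(cv2.GaussianBlur(g,(3,3),0)[r]);print(r,[(x,round(d[x])) for x in range(165,355) if abs(d[x])>8])
im,s=snap("p1");plan(524.3,-227.3,80,1.683)
E
```

```text
top row 151 [77, 77, 77, 79, 80, 81, 81, 81, 82, 82, 82, 82, 83, 83, 84, 90, 98, 106, 111, 110, 111, 110, 110, 110, 110, 110, 110, 110, 110, 110]
165 [(179, -10), (180, -28), (181, -32), (182, -15), (332, -10), (333, -18), (334, -15)]
175 [(180, -15), (181, -31), (182, -29), (183, -10), (331, -9), (332, -18), (333, -16)]
185 [(177, -17), (178, -25), (179, -24), (180, -15), (331, -15), (332, -18), (333, -10)]
p1 [ 524.2 -226.   160.6] v 0.006
t 7.7 shift cm [-0.12 -0.02  8.09] turn [0.001 0.    0.002] rows~ 2
```

View pics/p1.png

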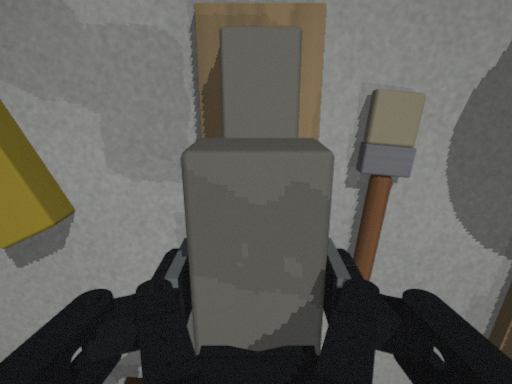

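The held block (columns 184–332) lies over course one (columns 221–300 at rows 28–138), with a slight lateral offset. I'll quantify that before lowering.

```bash
cat >> wallend.py <<'E'
def edges(n,zc=48,rows=(45,60,75,90,105,120),hr=(175,190,205),off=26,xend=121):
    im,s,c=load(n);g=cv2.GaussianBlur(im,(3,3),0).astype(float);R=Ro.from_rotvec(s["tcp_rot"]).as_matrix();p=np.array(s["tool_pos"])
    hsv=cv2.cvtColor(im,cv2.COLOR_BGR2HSV)
    tool=lambda q,z:R.T@(np.array([*onz(c,q,z),z])-p)
    D=[]
    for r in rows:
        m=np.flatnonzero(hsv[r,150:380,1]>65)+150   # wood
        k=np.argmax(np.diff(m));l,rr=m[k]+.5,m[k+1]-.5;a,b=tool((l,r),zc),tool((rr,r),zc);o1,o2=tool((m[0]-.5,r),12),tool((m[-1]+.5,r),12)
        D.append([(a[0]+b[0])/2,(a[1]+b[1])/2,b[1]-a[1],(o1[1]+o2[1])/2,o2[1]-o1[1]])
    D=np.array(D);print("tool x | course mid y, w | base mid y, w\n",D.round(1))
    H=[]
    for r in hr:
        d=np.gradient(g[r].mean(1));l=165+np.argmax(abs(d[165:200]));q=315+np.argmax(abs(d[315:350]));a,b=tool((l,r),p[2]+36-off),tool((q,r),p[2]+36-off);H.append([(a[1]+b[1])/2,b[1]-a[1]])
    print("held mid y,w",np.round(H,1))
E
python3 - <<'E'
from wallend import *
edges("p1")
im,s,c=load("p1")
print("pred open end48",proj(c,W((121,0,48))),"base end12",proj(c,W((143,0,12))))
hsv=cv2.cvtColor(im,cv2.COLOR_BGR2HSV);print(hsv[0:12,225:300,1].mean(1).round(),im[18:40,230:290].mean((1,2)).round())
E
```

```text
tool x | course mid y, w | base mid y, w
 [[1.074e+02 7.000e-01 5.550e+01 6.000e-01 9.920e+01]
 [9.800e+01 4.000e-01 5.550e+01 3.000e-01 9.970e+01]
 [8.830e+01 1.000e-01 5.560e+01 3.000e-01 9.940e+01]
 [7.840e+01 5.000e-01 5.560e+01 3.000e-01 9.910e+01]
 [6.820e+01 1.000e-01 5.570e+01 3.000e-01 9.880e+01]
 [5.770e+01 5.000e-01 5.570e+01 4.000e-01 9.850e+01]]
held mid y,w [[-1.4 55. ]
 [-1.4 55.1]
 [-1.4 55.2]]
pred open end48 [259.62334536  24.95045153] base end12 [259.45022078   2.13630814]
[ 5.  5. 22. 77. 92. 93. 92. 92. 91. 92. 92. 92.] [94. 93. 93. 93. 93. 93. 93. 90. 88. 93. 94. 95. 96. 96. 96. 96. 96. 96.
 96. 96. 96. 96.]
```

Call:
{"method": "servo_tool", "body": {"rows": [[[-1,-0.1,0.18,2.5,0,0,0],[-1,-0.1,0.18,5,0,0,0],[-1,-0.1,0.18,6.5,0,0,0],[-1,-0.1,0.18,6.5,0,0,0],[-1,-0.1,0.18,6.5,0,0,0]]]}}

```text
time_s: 8.32
tool_pos: [526.6, -228.2, 96.4]
tcp_rot: [2.092, 2.342, 0.001]
ft_force: [0.8, -0.6, -1.7]
width: 0.648
gripper_force: 43.7
```

```bash
python3 - <<'E'
from wallend import *
im,s=snap("p2");c=cam("wrist",s);print(s["ft_force"],np.array(s["tcp_rot"]))
edges("p2",rows=(5,20,40,60,80,100))
print("pred x=100.. row",[(x,proj(c,W((x,0,48))).round().tolist()) for x in(121,60)])
print("top edge",[(r,int(v)) for r,v in enumerate(im[:,230:290].mean((1,2))) if 120<r<160])
E
```

```text
p2 [ 526.6 -228.2   96.4] v 0.008
[0.7517249833315978, -0.584524188604773, -1.7367650003589965] [2.09229044e+00 2.34162808e+00 7.14959036e-04]
tool x | course mid y, w | base mid y, w
 [[116.5  -1.7  55.   -1.9  98.8]
 [110.1  -1.7  54.7  -1.9  98.9]
 [101.4  -1.5  55.2  -1.9  99.4]
 [ 92.3  -1.7  54.6  -1.9  98.8]
 [ 82.9  -1.5  55.1  -1.9  99.3]
 [ 73.2  -1.5  55.1  -1.9  98.6]]
held mid y,w [[-2.1 56.4]
 [-1.9 56.2]
 [-2.5 56.7]]
pred x=100.. row [(121, [255.0, -9.0]), (60, [256.0, 124.0])]
top edge [(121, 93), (122, 93), (123, 93), (124, 93), (125, 93), (126, 93), (127, 93), (128, 93), (129, 93), (130, 93), (131, 93), (132, 93), (133, 93), (134, 92), (135, 93), (136, 93), (137, 89), (138, 78), (139, 76), (140, 76), (141, 76), (142, 76), (143, 77), (144, 77), (145, 77), (146, 77), (147, 78), (148, 77), (149, 79), (150, 83), (151, 90), (152, 96), (153, 99), (154, 100), (155, 100), (156, 99), (157, 99), (158, 99), (159, 99)]
```

Call:
{"method": "servo_tool", "body": {"rows": [[[-1,0.1,0.03,1.0,0,0,0],[-1,0.1,0.03,1.7,0,0,0],[-1,0.1,0.03,1.95,0,0,0],[-1,0.1,0.03,2.05,0,0,0],[-1,0.1,0.03,2.1,0,0,0]]]}}

```text
time_s: 9.0
tool_pos: [526.3, -227.2, 74.3]
tcp_rot: [2.094, 2.342, 0.0]
ft_force: [1.1, 0.2, -1.4]
width: 0.65
gripper_force: 43.7
```

Call:
{"method": "servo_tool", "body": {"rows": [[[-1,0,0,0.05,0,0,0],[-1,0,0,0.1,0,0,0],[-1,0,0,0.1,0,0,0]]]}}

```text
time_s: 9.38
tool_pos: [526.4, -227.2, 74.0]
tcp_rot: [2.093, 2.342, 0.0]
ft_force: [-2.8, 0.7, 5.6]
width: 0.646
gripper_force: 44.6
```

Call:
{"method": "servo_tool", "body": {"rows": [[[0.5,0,0,0,0,0,0],[1,0,0,0,0,0,0],[1,0,0,0,0,0,0],[1,0,0,0,0,0,0],[1,0,0,-4,0,0,0],[1,0,0,-10,0,0,0],[1,0,0,-15,0,0,0],[1,0,0,-15,0,0,0],[1,0,0,-15,0,0,0]]]}}

```text
time_s: 10.5
tool_pos: [526.1, -227.1, 222.8]
tcp_rot: [-2.093, -2.342, 0.0]
ft_force: [0.6, 0.3, -1.4]
width: 1.0
gripper_force: 0.0
```

```bash
python3 - <<'E'
from wallend import *
im,s=snap("q1");c=cam("wrist",s);print("w",s["width"])
O2=np.array([526.0,-227.1])
for nm,p in(("full end",(59,0,84)),("full near",(-59,0,84)),("half in",(-65,0,84)),("half out",(-121,0,84)),("c1 end",(121,0,48)),("base",(143,0,12)),("L84",(0,28,84)),("R84",(0,-28,84)),("L48",(90,28,48)),("R48",(90,-28,48))):print(nm,proj(c,W(p,O2)).round(1).tolist(),end="; ")
cv2.imwrite("pics/q1v.png",im[:,150:370])
plan(477.8,311.6,200,1.487)
E
```

```text
q1 [ 526.1 -227.1  222.8] v 0.029
w 1.0002935934170325
full end [259.0, 115.6]; full near [258.8, 248.2]; half in [258.8, 254.0]; half out [258.7, 305.7]; c1 end [258.9, 37.9]; base [258.8, 18.4]; L84 [226.2, 186.1]; R84 [291.6, 186.2]; L48 [227.1, 76.5]; R48 [290.7, 76.5]; t 10.55 shift cm [54.05  1.26  2.24] turn [-0.002 -0.001  0.196] rows~ 9
```

View pics/q1v.png

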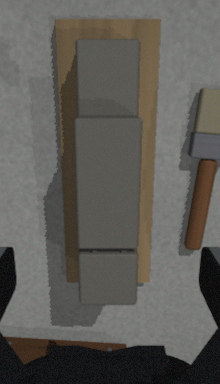

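The full block sits squarely in the second course: end at row ~117, joint at ~249, set half out to ~304. I'll measure the joint width and flushness while planning for the half.

```bash
python3 - <<'E'
from wallend import *
im,s,c=load("q1");g=im.astype(float).mean(2)
p=g[:,240:275].mean(1)
for a,b in((32,46),(110,124),(240,262),(298,312)):print(a,p[a:b].round().astype(int).tolist())
O2=np.array([526.0,-227.1]);ex=np.array([np.cos(1.683),np.sin(1.683)]);ey=np.array([-ex[1],ex[0]])
f=lambda q,z:((lambda d:(round(d@ex,1),round(d@ey,1)))(onz(c,q,z)-O2))
for r in(130,170,210,240,262,280,295,60,90):
    d=abs(np.gradient(cv2.GaussianBlur(g,(3,3),0)[r]));l=215+np.argmax(d[215:240]);q=278+np.argmax(d[278:302]);z=48 if r<100 else 84
    print(r,l,q,f((l,r),z),f((q,r),z))
E
```

```text
32 [87, 85, 84, 84, 84, 84, 81, 80, 87, 88, 89, 88, 88, 88]
110 [82, 81, 81, 81, 79, 72, 68, 71, 80, 88, 88, 88, 88, 88]
240 [86, 86, 86, 86, 86, 86, 87, 82, 63, 40, 40, 53, 67, 73, 84, 91, 88, 87, 86, 86, 86, 87]
298 [85, 85, 85, 85, 85, 81, 81, 98, 107, 109, 109, 109, 111, 111]
130 225 292 (np.float64(47.6), np.float64(27.6)) (np.float64(47.6), np.float64(-26.8))
170 226 291 (np.float64(14.2), np.float64(27.7)) (np.float64(14.2), np.float64(-27.1))
210 227 289 (np.float64(-21.8), np.float64(27.9)) (np.float64(-21.8), np.float64(-26.5))
240 228 301 (np.float64(-50.8), np.float64(27.8)) (np.float64(-50.8), np.float64(-38.2))
262 229 300 (np.float64(-73.3), np.float64(27.5)) (np.float64(-73.2), np.float64(-38.2))
280 216 299 (np.float64(-92.4), np.float64(40.3)) (np.float64(-92.3), np.float64(-38.0))
295 228 287 (np.float64(-108.9), np.float64(29.4)) (np.float64(-108.9), np.float64(-27.1))
60 227 290 (np.float64(103.5), np.float64(27.7)) (np.float64(103.5), np.float64(-27.0))
90 228 289 (np.float64(78.7), np.float64(27.5)) (np.float64(78.7), np.float64(-26.9))
```

Call:
{"method": "servo_tool", "body": {"rows": [[[1,54,1.3,0,0,0,0.196],[1,54,1.3,0,0,0,0.196],[1,54,1.3,0,0,0,0.196],[1,54,1.3,0,0,0,0.196],[1,54,1.3,0,0,0,0.196],[1,54,1.3,0,0,0,0.196],[1,54,1.3,2.2,0,0,0.196],[1,54,1.3,2.2,0,0,0.196],[1,54,1.3,2.2,0,0,0.196],[1,54,1.3,2.2,0,0,0.196],[1,54,1.3,2.2,0,0,0.196],[1,54,1.3,2.2,0,0,0.196]]]}}

```text
time_s: 12.05
tool_pos: [478.9, 309.7, 201.1]
tcp_rot: [2.314, 2.124, -0.001]
ft_force: [0.5, -0.8, 0.2]
width: 1.002
gripper_force: 0.0
```

```bash
python3 - <<'E'
from h import *
im,s=snap("hf1");c=cam("wrist",s);x,y,_=s["tool_pos"]
roi=[(x-70,y-70),(x-70,y+70),(x+70,y+70),(x+70,y-70)]
for o in tops(im,c,roi,(40,),100):print(o); cx,cy=o["c"];yw=o["yaw"]
while yw>1.571+.5:yw-=np.pi/2
while yw<1.571-.785:yw+=np.pi/2
print(yw);plan(cx,cy,29,yw)
E
```

```text
hf1 [478.9 309.7 201.1] v 0.006
{'px': array([262., 175.]), 'z': 40, 'c': (478.3, 313.1), 'yaw': 1.484, 'size': [54.3, 57.9], 'fill': 0.98}
1.484
t 12.1 shift cm [ 0.34 -0.1  17.23] turn [-0.     0.     0.001] rows~ 3
```

Call:
{"method": "servo_tool", "body": {"rows": [[[1,0.17,-0.1,6,0,0,0],[1,0.17,-0.1,11,0,0,0],[1,0.17,-0.1,15,0,0,0],[1,0.17,-0.1,17.2,0,0,0],[1,0.17,-0.1,17.2,0,0,0],[-1,0.17,-0.1,17.2,0,0,0],[-1,0.17,-0.1,17.2,0,0,0],[-1,0.17,-0.1,17.2,0,0,0],[-1,0.17,-0.1,17.2,0,0,0],[-1,0.17,-0.1,13,0,0,0],[-1,0.17,-0.1,7,0,0,0],[-1,0.17,-0.1,1,0,0,0],[-1,0.17,-0.1,0,0,0,0],[-1,0.17,-0.1,0,0,0,0]]], "newtons": 40}}

```text
time_s: 13.85
tool_pos: [478.2, 313.0, 202.0]
tcp_rot: [2.313, 2.126, 0.003]
ft_force: [-0.7, 0.9, -2.1]
width: 0.65
gripper_force: 43.1
```

```bash
cat >> wallend.py <<'E'
O=np.array([526.0,-227.1])
def held(n,L):
    """edge row of the held block's leading top edge, against the one predicted for half length L/2 (inset ~1.4 mm: rounding)"""
    im,s,c=load(n);p=np.array(s["tool_pos"]);R=Ro.from_rotvec(s["tcp_rot"]).as_matrix();g=im[:,225:290].mean((1,2))
    f=lambda a:proj(c,R@np.array([a,0,-10.])+p)[1]
    pr=f(L/2);k=int(pr);print("pred",round(pr,1),"px/mm",round(f(0)-f(1),2),"profile from",k-6,g[k-6:k+14].round().astype(int).tolist())
E
python3 - <<'E'
from wallend import *
im,s=snap("h2");held("h2",56);held("h1",118);print(s["width"],s["gripper_force"])
x,y,_=W((93,0,0));print(x,y);plan(x,y,150,1.683)
E
```

```text
h2 [478.2 313.  202. ] v 0.052
pred 226.5 px/mm 2.12 profile from 220 [99, 99, 99, 99, 100, 99, 100, 100, 100, 100, 103, 109, 115, 122, 126, 123, 120, 117, 115, 114]
pred 145.4 px/mm 2.12 profile from 139 [79, 79, 80, 80, 81, 81, 81, 81, 82, 82, 83, 89, 96, 104, 110, 109, 109, 109, 109, 108]
0.650009736826577 43.13598811626434
513.8869400152072 -134.88480546061106
t 13.9 shift cm [-44.28   7.36   5.07] turn [-0.001  0.    -0.196] rows~ 8
```

Call:
{"method": "servo_tool", "body": {"rows": [[[-1,-44.3,7.4,1,0,0,-0.196],[-1,-44.3,7.4,1,0,0,-0.196],[-1,-44.3,7.4,1,0,0,-0.196],[-1,-44.3,7.4,1,0,0,-0.196],[-1,-44.3,7.4,1,0,0,-0.196],[-1,-44.3,7.4,1,0,0,-0.196],[-1,-44.3,7.4,5,0,0,-0.196],[-1,-44.3,7.4,5,0,0,-0.196],[-1,-44.3,7.4,5,0,0,-0.196],[-1,-44.3,7.4,5,0,0,-0.196],[-1,-44.3,7.4,5,0,0,-0.196]]]}}

```text
time_s: 15.28
tool_pos: [514.6, -133.9, 151.5]
tcp_rot: [2.092, 2.344, 0.0]
ft_force: [0.4, 0.3, -0.8]
width: 0.649
gripper_force: 43.0
```

```bash
python3 - <<'E'
from wallend import *
x,y,_=W((93,0,0));plan(x,y,75,1.683)
E
```

```text
t 15.28 shift cm [-0.09 -0.09  7.65] turn [ 0.    -0.     0.001] rows~ 2
```

Call:
{"method": "servo_tool", "body": {"rows": [[[-1,-0.05,-0.05,2,0,0,0],[-1,-0.05,-0.05,4.5,0,0,0],[-1,-0.05,-0.05,6,0,0,0],[-1,-0.05,-0.05,6,0,0,0],[-1,-0.05,-0.05,6,0,0,0]]]}}

```text
time_s: 15.9
tool_pos: [514.6, -135.4, 92.2]
tcp_rot: [2.092, 2.342, 0.001]
ft_force: [-0.0, 0.2, -0.5]
width: 0.648
gripper_force: 43.0
```

```bash
python3 - <<'E'
from wallend import *
x,y,_=W((93,0,0));plan(x,y,74,1.683);im,s=snap("p3");print(s["tool_pos"])
c=cam("wrist",s);print(proj(c,W((143,50,12))),proj(c,W((143,-50,12))),proj(c,W((143,0,12))))
hsv=cv2.cvtColor(im,cv2.COLOR_BGR2HSV)
for r in (80,100,120):
    m=np.flatnonzero(hsv[r,100:420,1]>65)+100;print(r,m[:1],m[-1:])
g=im.astype(float).mean(2);print("held",[(r,165+np.argmax(abs(np.gradient(g[r])[165:200])),315+np.argmax(abs(np.gradient(g[r])[315:350]))) for r in(240,250,260)])
E
```

```text
t 15.9 shift cm [ 0.06 -0.07  1.82] turn [0.001 0.    0.   ] rows~ 1
p3 [ 514.6 -135.4   92.2] v 0.01
[514.6424816202331, -135.35410018342932, 92.23484707741126]
[179.17717772 135.87667414] [337.34527944 135.92617474] [258.25231966 135.90142165]
80 [] []
100 [] []
120 [] []
held [(240, np.int64(184), np.int64(332)), (250, np.int64(170), np.int64(345)), (260, np.int64(173), np.int64(329))]
```

Call:
{"method": "servo_tool", "body": {"rows": [[[-1,0.05,-0.06,1.0,0,0,0],[-1,0.05,-0.06,1.5,0,0,0],[-1,0.05,-0.06,1.7,0,0,0],[-1,0.05,-0.06,1.75,0,0,0],[-1,0.05,-0.06,1.8,0,0,0],[-1,0.05,-0.06,1.8,0,0,0]]]}}

```text
time_s: 16.7
tool_pos: [513.2, -135.1, 75.1]
tcp_rot: [2.093, 2.342, 0.001]
ft_force: [-6.6, 1.3, 15.9]
width: 0.647
gripper_force: 44.9
```

Call:
{"method": "servo_tool", "body": {"rows": [[[-1,0,0,-0.1,0,0,0],[0.5,0,0,-0.1,0,0,0],[1,0,0,-0.1,0,0,0],[1,0,0,-0.1,0,0,0],[1,0,0,-0.1,0,0,0],[1,-1,0,-4,0,0,0],[1,-4,0,-10,0,0,0],[1,-5,0,-15,0,0,0],[1,-5,0,-15,0,0,0],[1,-5,0,-15,0,0,0]]]}}

```text
time_s: 17.95
tool_pos: [518.9, -184.7, 222.7]
tcp_rot: [-2.094, -2.342, 0.0]
ft_force: [-0.8, -0.1, -0.9]
width: 1.0
gripper_force: 0.0
```

```bash
cat >> wallend.py <<'E'
def report(n,z,cuts,rows):
    im,s,c=load(n);g=cv2.GaussianBlur(im,(3,3),0).astype(float).mean(2)
    ex=np.array([np.cos(Y),np.sin(Y)]);ey=np.array([-ex[1],ex[0]]);f=lambda q,z:(onz(c,q,z)-O)
    for x,zz in cuts:
        q=proj(c,W((x,0,zz)));k=int(round(q[1]));u=int(q[0]);p=im[k-7:k+9,u-15:u+15].mean((1,2));print("x",x,"pred row",q[1].round(1),"from",k-7,p.round().astype(int).tolist())
    for x,zz in rows:
        l,r=proj(c,W((x,28,zz))),proj(c,W((x,-28,zz)));k=int(round(l[1]));d=abs(np.gradient(g[k]));a,b=int(l[0])-8,int(r[0])-8
        i,j=a+np.argmax(d[a:a+16]),b+np.argmax(d[b:b+16]);print("x",x,"edges y",(f((i,k),zz)@ey).round(1),(f((j,k),zz)@ey).round(1))
E
python3 - <<'E'
from wallend import *
snap("q2");report("q2",84,[(121,84),(62,84),(-62,84),(-121,84),(143,12)],[(110,84),(93,84),(75,84),(40,84),(0,84),(-40,84),(-93,84)])
plan(*onz(load("b2")[2],(343,163),76),230,1.0)
E
```

```text
q2 [ 518.9 -184.7  222.7] v 0.034
x 121 pred row 90.7 from 84 [84, 85, 85, 84, 90, 105, 110, 93, 82, 80, 73, 79, 88, 89, 89, 89]
x 62 pred row 164.4 from 157 [87, 87, 87, 87, 84, 70, 56, 38, 37, 37, 37, 50, 72, 82, 89, 88]
x -62 pred row 291.6 from 285 [86, 86, 86, 77, 50, 43, 58, 68, 74, 86, 91, 89, 86, 86, 86, 86]
x -121 pred row 341.7 from 335 [85, 85, 84, 85, 83, 86, 104, 115, 115, 114, 115, 116, 116, 110, 88, 60]
x 143 pred row 67.3 from 60 [122, 122, 120, 116, 111, 111, 112, 107, 96, 91, 92, 91, 90, 90, 90, 89]
x 110 edges y 31.8 -24.5
x 93 edges y 29.9 -24.3
x 75 edges y 30.5 -24.0
x 40 edges y 27.3 -26.9
x 0 edges y 27.4 -27.3
x -40 edges y 27.5 -26.7
x -93 edges y 26.8 -26.4
t 18.0 shift cm [47.13 15.67 -0.8 ] turn [-0.002 -0.     0.683] rows~ 8
```

```bash
cat >> wallend.py <<'E'
def blocks(n,z,lo=-125,hi=125,vmin=78,vmax=130,hw=40):
    im,s,c=load(n);ex=np.array([np.cos(Y),np.sin(Y)]);ey=np.array([-ex[1],ex[0]])
    hsv=cv2.cvtColor(cv2.GaussianBlur(im,(3,3),0),cv2.COLOR_BGR2HSV)
    roi=[W((a,b,0))[:2] for a,b in((lo,hw),(hi,hw),(hi,-hw),(lo,-hw))]
    for o in tops(im,c,roi,(z,),vmin,500,40,vmax):
        d=np.array(o["c"])-O;print("wall x,y",(d@ex).round(1),(d@ey).round(1),"dyaw",round((o["yaw"]-Y+np.pi/4)%(np.pi/2)-np.pi/4,3),o["size"],o["fill"])
E
python3 - <<'E'
from wallend import *
for n in("q1","q2"):
    print(n);blocks(n,84)
im=load("q2")[0];hsv=cv2.cvtColor(im,cv2.COLOR_BGR2HSV);print(hsv[125,200:320,1].tolist());print(hsv[125,200:320,2].tolist())
E
```

```text
q1
wall x,y -70.7 0.7 dyaw 0.001 [13.5, 52.0] 0.96
wall x,y -0.3 0.6 dyaw 0.001 [53.0, 114.9] 0.99
wall x,y 86.8 0.8 dyaw -0.001 [46.6, 53.3] 0.99
q2
wall x,y 0.1 0.7 dyaw -0.001 [53.0, 114.2] 1.0
wall x,y 93.5 3.1 dyaw 0.0 [53.1, 57.3] 0.97
[7, 7, 2, 5, 2, 10, 5, 7, 9, 7, 7, 25, 80, 91, 98, 93, 92, 89, 91, 85, 91, 102, 79, 76, 22, 18, 15, 17, 23, 11, 17, 20, 20, 17, 17, 20, 19, 17, 17, 14, 17, 20, 19, 17, 11, 16, 19, 20, 17, 14, 20, 20, 19, 17, 18, 20, 17, 17, 17, 17, 19, 17, 20, 11, 19, 14, 17, 22, 14, 14, 14, 14, 20, 20, 19, 17, 14, 14, 11, 17, 19, 20, 22, 17, 14, 17, 11, 19, 17, 14, 18, 35, 79, 89, 93, 92, 92, 88, 91, 91, 89, 90, 94, 94, 93, 92, 92, 86, 46, 0, 4, 4, 4, 6, 6, 8, 2, 6, 2, 6]
[113, 114, 113, 110, 106, 107, 106, 107, 87, 69, 69, 70, 86, 98, 99, 99, 100, 100, 90, 66, 70, 65, 68, 64, 59, 72, 85, 88, 89, 90, 90, 89, 90, 92, 91, 90, 93, 91, 90, 90, 91, 89, 92, 89, 90, 93, 94, 88, 89, 88, 89, 91, 93, 92, 87, 90, 90, 90, 91, 90, 93, 89, 91, 92, 92, 91, 90, 94, 94, 94, 92, 90, 91, 89, 92, 90, 92, 90, 91, 89, 93, 91, 92, 91, 90, 91, 90, 92, 91, 88, 83, 81, 100, 115, 115, 117, 116, 119, 118, 118, 118, 119, 119, 119, 118, 119, 119, 115, 121, 119, 120, 125, 127, 127, 127, 124, 127, 131, 127, 128]
```

The mask measure puts the half at wall y = +3.1, against 0.7 for every other block, and about 1.6 mm short in x. I'll re-grip it, lift slightly and correct it.

Call:
{"method": "servo_tool", "body": {"rows": [[[1,5,0,6,0,0,0],[1,5,0,11,0,0,0],[1,5,0,14,0,0,0],[1,5,0,14.9,0,0,0],[1,5,0,14.9,0,0,0],[-1,5,0,14.9,0,0,0],[-1,5,0,14.9,0,0,0],[-1,5,0,14.9,0,0,0],[-1,5,0,14.6,0,0,0],[-1,5.08,0.12,14.4,0,0,0],[-1,5.16,0.24,14.3,0,0,0],[-1,5.16,0.24,14.3,0,0,0],[-1,5.16,0.24,14.6,0,0,0],[-1,5.16,0.24,14.8,0,0,0],[-1,5.16,0.24,14.87,0,0,0],[-1,5.16,0.24,14.87,0,0,0]]]}}

```text
time_s: 20.0
tool_pos: [515.5, -133.2, 75.9]
tcp_rot: [2.093, 2.342, 0.001]
ft_force: [-4.7, 1.7, 11.5]
width: 0.647
gripper_force: 44.3
```

Call:
{"method": "servo_tool", "body": {"rows": [[[-1,0,0,-0.07,0,0,0],[0.4,0,0,-0.07,0,0,0],[1,0,0,-0.07,0,0,0],[1,0,0,-0.07,0,0,0],[1,0,0,-0.07,0,0,0],[1,-1,0,-4,0,0,0],[1,-4,0,-10,0,0,0],[1,-5,0,-15,0,0,0],[1,-5,0,-15,0,0,0],[1,-5,0,-15,0,0,0]]]}}

```text
time_s: 21.25
tool_pos: [521.1, -182.8, 224.0]
tcp_rot: [-2.094, -2.342, 0.0]
ft_force: [-0.5, 1.4, -0.1]
width: 1.0
gripper_force: 0.0
```

```bash
python3 - <<'E'
from wallend import *
snap("q3");print(bot.sense()["tool_pos"]);blocks("q3",84);report("q3",84,[(121,84),(62,84)],[(93,84)])
E
```

```text
q3 [ 521.1 -182.8  224. ] v 0.033
[ 520.65388883 -182.52884553  223.20911904]
wall x,y 0.1 0.7 dyaw 0.001 [53.0, 115.0] 0.99
wall x,y 94.7 0.8 dyaw 0.0 [53.1, 55.3] 0.99
x 121 pred row 92.8 from 86 [84, 84, 85, 85, 93, 109, 105, 78, 76, 86, 88, 88, 89, 89, 88, 89]
x 62 pred row 165.9 from 159 [87, 85, 72, 57, 38, 36, 36, 37, 37, 36, 50, 71, 77, 86, 88, 88]
x 93 edges y 27.7 -26.9
```

```bash
python3 -c "
from h import *
plan(622,300,236,2.66)"
```

```text
t 21.3 shift cm [46.82 15.47 -1.26] turn [-0.001 -0.002 -0.977] rows~ 8
```

Call:
{"method": "servo_tool", "body": {"rows": [[[1,46.8,15.5,-1.3,0,0,-0.977],[1,46.8,15.5,-1.3,0,0,-0.977],[1,46.8,15.5,-1.3,0,0,-0.977],[1,46.8,15.5,-1.3,0,0,-0.977],[1,46.8,15.5,-1.3,0,0,-0.977],[1,46.8,15.5,-1.3,0,0,-0.977],[1,46.8,15.5,-1.3,0,0,-0.977],[1,46.8,15.5,-1.3,0,0,-0.977],[1,46.8,15.5,-1.3,0,0,-0.977],[1,46.8,15.5,-1.3,0,0,-0.977],[1,46.8,15.5,-1.3,0,0,-0.977]]]}}

```text
time_s: 22.68
tool_pos: [622.6, 298.2, 237.3]
tcp_rot: [-0.751, -3.05, 0.001]
ft_force: [0.1, 0.5, 0.1]
width: 1.005
gripper_force: 0.0
```

```bash
python3 - <<'E'
from h import *
im,s=snap("b3");s2=bot.sense();print(s2["tool_pos"],s2["tcp_rot"]);c=cam("wrist",s);x,y,_=s["tool_pos"]
roi=[(x-95,y-95),(x-95,y+95),(x+95,y+95),(x+95,y-95)]
for v in(100,110):
  for o in tops(im,c,roi,(76,40),v):print(v,o)
cv2.imwrite("pics/b3v.png",im)
E
```

```text
b3 [622.6 298.2 237.3] v 0.01
[622.80225248 298.07546095 237.71953601] [-7.51858980e-01 -3.05018036e+00  4.72419247e-04]
100 {'px': array([327., 206.]), 'z': 76, 'c': (670.4, 340.1), 'yaw': 1.57, 'size': [29.6, 82.6], 'fill': 0.7}
100 {'px': array([327., 206.]), 'z': 40, 'c': (685.2, 340.8), 'yaw': 1.57, 'size': [33.3, 93.2], 'fill': 0.7}
100 {'px': array([213., 169.]), 'z': 76, 'c': (593.6, 275.0), 'yaw': 2.239, 'size': [34.0, 46.3], 'fill': 0.7}
100 {'px': array([213., 169.]), 'z': 40, 'c': (598.7, 267.4), 'yaw': 2.239, 'size': [38.4, 52.3], 'fill': 0.7}
110 {'px': array([330., 206.]), 'z': 76, 'c': (670.6, 340.1), 'yaw': 1.57, 'size': [29.1, 82.6], 'fill': 0.7}
110 {'px': array([330., 206.]), 'z': 40, 'c': (685.5, 340.8), 'yaw': 1.57, 'size': [32.8, 93.2], 'fill': 0.7}
```

View pics/b3v.png

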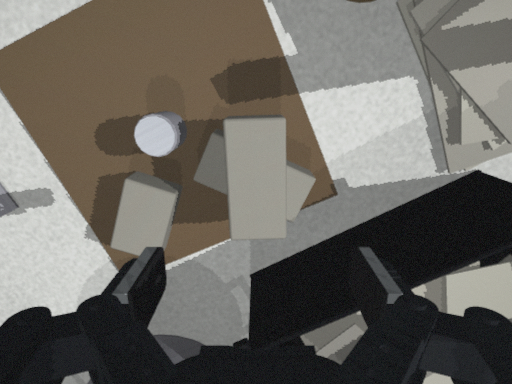

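block_b is at columns 225–286, rows 117–241, lying across block_a. block_a shows at (213,165) and (300,190), the tin is at (158,134), and the crate's near corner is at (250,275). I'll get the crate height by triangulation and relax the mask for block_b.

```bash
python3 - <<'E'
from h import *
im,s,c=load("b3");c2=load("b2")[2]
print("crate corner",tri(c,(250,275),c2,(410,215)))
hsv=cv2.cvtColor(im,cv2.COLOR_BGR2HSV);print([hsv[y,x].tolist() for x,y in((256,130),(256,180),(256,230),(300,190),(210,165),(150,210))])
print(hsv[180,215:300,2].tolist())
print("b height: two views of corner", tri(c,(225,118),c2,(290,157)), tri(c,(286,240),c2,(397,174)))
roi=[onz(c,p,4) for p in((222,100),(292,100),(292,260),(222,260))]
for v in(88,94):
  for o in tops(im,c,roi,(76,),v):print(v,o)
print("a corners px z40",onz(c,(300,190),40),onz(c,(213,165),40))
E
```

```text
crate corner (array([760.01899317, 218.47901361, -13.11807257]), np.float64(6.818296781265802))
[[25, 18, 156], [33, 17, 154], [24, 16, 157], [23, 20, 156], [26, 16, 109], [30, 15, 152]]
[108, 105, 107, 108, 110, 108, 106, 109, 106, 108, 103, 103, 116, 140, 153, 157, 155, 156, 156, 159, 157, 156, 155, 155, 154, 155, 154, 155, 158, 157, 157, 156, 155, 154, 157, 157, 155, 155, 153, 154, 154, 154, 157, 156, 158, 157, 154, 157, 155, 155, 157, 156, 155, 157, 154, 157, 155, 155, 156, 158, 153, 155, 156, 154, 156, 154, 159, 156, 157, 157, 152, 145, 155, 153, 155, 155, 153, 155, 154, 154, 156, 154, 156, 154, 154]
b height: two views of corner (array([560.73719919, 303.18410861,  90.14792552]), np.float64(4.5192717104596065)) (array([701.07080991, 291.25269638,  48.8423315 ]), np.float64(3.3870985790787707))
88 {'px': array([274., 246.]), 'z': 76, 'c': (683.6, 281.2), 'yaw': 2.691, 'size': [42.0, 43.1], 'fill': 0.77}
94 {'px': array([274., 246.]), 'z': 76, 'c': (683.6, 281.2), 'yaw': 2.691, 'size': [42.0, 43.1], 'fill': 0.77}
a corners px z40 [661.99121474 328.51443515] [596.12895489 260.83629694]
```

```bash
cat >> h.py <<'E'
def box(n,z,tl,br,avg=None):
    """axis-near rectangle: edge points by strongest gradient near tl/br px -> lines -> corners on plane z"""
    im,s,c=load(n)
    if avg is not None:s["tool_pos"]=avg;c=cam("wrist",s)
    g=cv2.GaussianBlur(im,(3,3),0).astype(float).mean(2);gx=abs(np.gradient(g,axis=1));gy=abs(np.gradient(g,axis=0));w=7
    rows=np.arange(tl[1]+15,br[1]-14);cols=np.arange(tl[0]+10,br[0]-9)
    v=[[x-w+np.argmax(gx[r,x-w:x+w+1]) for r in rows] for x in(tl[0],br[0])];h=[[y-w+np.argmax(gy[y-w:y+w+1,q]) for q in cols] for y in(tl[1],br[1])]
    def fit(a,b):
        a,b=np.array(a,float),np.array(b,float);vx,vy,x0,y0=cv2.fitLine(np.float32(np.c_[a,b]),cv2.DIST_HUBER,0,.01,.01).ravel();return (vy/vx,y0-vy/vx*x0)
    fv=[fit(rows,q) for q in v];fh=[fit(cols,q) for q in h]
    def X(f,k):r=(k[0]*f[1]+k[1])/(1-k[0]*f[0]);return f[0]*r+f[1],r
    P=np.array([[onz(c,X(f,k),z) for f in fv] for k in fh]) # [top/bot][left/right]
    L=P[0]-P[1];print("len",np.linalg.norm(L,axis=1).round(1),"wid",np.linalg.norm(P[:,0]-P[:,1],axis=1).round(1),"yaws",np.arctan2(L[:,1],L[:,0]).round(3),"centre",P.mean((0,1)).round(1));return P
E
python3 - <<'E'
from h import *
av=(np.array([622.6,298.2,237.3])+[622.8,298.1,237.7])/2
box("b3",76,(227,117),(286,241),av);print("a?");plan(622,300,65,2.66)
E
```

```text
len [115.1 115.1] wid [53.5 53.4] yaws [2.684 2.684] centre [623.6 296.8]
a?
t 22.73 shift cm [ 0.16  0.14 17.27] turn [-0.    -0.    -0.002] rows~ 3
```

```bash
python3 -c "
from h import *
plan(623.6,296.8,66,2.684)"
```

```text
t 22.73 shift cm [-0.13 -0.07 17.17] turn [-0.    -0.    -0.026] rows~ 3
```

Call:
{"method": "servo_tool", "body": {"rows": [[[1,-0.13,-0.07,6,0,0,-0.026],[1,-0.13,-0.07,11,0,0,-0.026],[1,-0.13,-0.07,15,0,0,-0.026],[1,-0.13,-0.07,17.15,0,0,-0.026],[1,-0.13,-0.07,17.15,0,0,-0.026],[-1,-0.13,-0.07,17.15,0,0,-0.026],[-1,-0.13,-0.07,17.15,0,0,-0.026],[-1,-0.13,-0.07,17.15,0,0,-0.026],[-1,-0.13,-0.07,17.15,0,0,-0.026],[-1,-0.13,-0.07,14,0,0,-0.026],[-1,-0.13,-0.07,8,0,0,-0.026],[-1,-0.13,-0.07,2,0,0,-0.026],[-1,-0.13,-0.07,2,0,0,-0.026],[-1,-0.13,-0.07,2,0,0,-0.026]]], "newtons": 40}}

```text
time_s: 24.48
tool_pos: [623.6, 298.3, 217.1]
tcp_rot: [-0.71, -3.06, 0.0]
ft_force: [-0.3, -0.2, -1.7]
width: 0.651
gripper_force: 43.6
```

```bash
python3 - <<'E'
from wallend import *
im,s=snap("h3");s2=bot.sense();print(s2["tool_pos"]);held("h3",118);print(s["width"],s["gripper_force"])
x,y,_=W((-62,0,0));print(x,y);plan(x,y,190,1.683)
E
```

```text
h3 [623.6 298.3 217.1] v 0.041
[623.17283653 298.09577267 215.87040971]
pred 147.8 px/mm 2.11 profile from 141 [71, 71, 72, 71, 72, 72, 72, 75, 85, 98, 111, 119, 120, 122, 124, 125, 127, 129, 129, 129]
0.6505283037249692 43.644529581069946
531.2420399898618 -288.910129692926
t 24.52 shift cm [-17.58 -56.75   2.67] turn [-0.003 -0.     1.003] rows~ 10
```

```bash
python3 - <<'E'
from wallend import *
for n in("h1","h3"):
    held(n,118)
    s=load(n)[1];print(s["tcp_rot"],s["tool_pos"])
print(bot.get_calibration("wrist")["hand_eye"]);print(bot.get_calibration("wrist")["hand_eye"])
E
```

```text
pred 147.8 px/mm 2.11 profile from 141 [80, 80, 81, 81, 81, 81, 82, 82, 83, 89, 96, 104, 110, 109, 109, 109, 109, 108, 108, 108]
[1.5637121590680652, 2.722010314097735, 0.004369122353209764] [454.53346119236187, 163.6395422672384, 200.06193868671025]
pred 147.8 px/mm 2.11 profile from 141 [71, 71, 72, 71, 72, 72, 72, 75, 85, 98, 111, 119, 120, 122, 124, 125, 127, 129, 129, 129]
[-0.7096360694990176, -3.060152137815319, 0.00014735103287416283] [623.6449898798064, 298.3131423191637, 217.11388057430057]
[[-3.45414978e-05 -9.54970131e-01 -2.96701951e-01  7.78334244e+01]
 [ 9.99999999e-01 -3.69172129e-05  2.40422373e-06  2.51356335e-01]
 [-1.32493710e-05 -2.96701951e-01  9.54970132e-01 -1.20947944e+02]
 [ 0.00000000e+00  0.00000000e+00  0.00000000e+00  1.00000000e+00]]
[[-3.45414978e-05 -9.54970131e-01 -2.96701951e-01  7.78334244e+01]
 [ 9.99999999e-01 -3.69172129e-05  2.40422373e-06  2.51356335e-01]
 [-1.32493710e-05 -2.96701951e-01  9.54970132e-01 -1.20947944e+02]
 [ 0.00000000e+00  0.00000000e+00  0.00000000e+00  1.00000000e+00]]
```

Call:
{"method": "servo_tool", "body": {"rows": [[[-1,-17.6,-56.7,-3,0,0,1.003],[-1,-17.6,-56.7,-3,0,0,1.003],[-1,-17.6,-56.7,-3,0,0,1.003],[-1,-17.6,-56.7,-3,0,0,1.003],[-1,-17.6,-56.7,-3,0,0,1.003],[-1,-17.6,-56.7,-3,0,0,1.003],[-1,-17.6,-56.7,-3,0,0,1.003],[-1,-17.6,-56.7,-3,0,0,1.003],[-1,-17.6,-56.7,-3,0,0,1.003],[-1,-17.6,-56.7,0,0,0,1.003],[-1,-17.6,-56.7,2.7,0,0,1.003],[-1,-17.6,-56.7,2.7,0,0,1.003],[-1,-17.6,-56.7,2.7,0,0,1.003],[-1,-17.6,-56.7,2.7,0,0,1.003]]]}}

```text
time_s: 26.28
tool_pos: [532.8, -288.0, 191.8]
tcp_rot: [2.091, 2.342, 0.001]
ft_force: [0.4, 0.1, -2.2]
width: 0.652
gripper_force: 43.8
```

```bash
python3 - <<'E'
from wallend import *
im,s=snap("p4");s2=bot.sense();print(s2["tool_pos"]);held("p4",118)
x,y,_=W((-62,0,0));plan(x,y,130,1.683);plan(x,y,130,1.683,s2)
blocks("p4",84,lo=62,hi=125);blocks("p4",84,lo=-10,hi=62)
E
```

```text
p4 [ 532.8 -288.   191.8] v 0.005
[ 532.86207368 -288.0046254   191.81880317]
pred 146.2 px/mm 2.12 profile from 140 [73, 74, 74, 75, 75, 75, 75, 75, 76, 81, 87, 93, 96, 96, 96, 96, 95, 95, 95, 95]
t 26.32 shift cm [-0.06 -0.18  6.18] turn [0.002 0.001 0.001] rows~ 1
t 26.32 shift cm [-0.06 -0.18  6.18] turn [0.002 0.001 0.001] rows~ 1
wall x,y 53.5 0.9 dyaw 0.001 [6.5, 52.6] 0.99
wall x,y 68.9 0.9 dyaw 0.001 [5.7, 52.6] 0.96
wall x,y 23.5 0.8 dyaw 0.001 [53.5, 53.5] 1.0
```

The wrist calibration differs slightly from script to script, which explains the half block's offset. From here I'll measure the wall relative to the held block within a single picture and a single script.

```bash
cat >> wallend.py <<'E'
def rel(n,z,xj,tx,off=26,jw=12,hz=None):
    """wall feature (dark joint at wall x=xj, top z) and held block in the tool frame of one picture; needed tool shift so that TCP is over wall x=tx"""
    im,s,c=load(n);R=Ro.from_rotvec(s["tcp_rot"]).as_matrix();p=np.array(s["tool_pos"]);g=cv2.GaussianBlur(im,(3,3),0).astype(float).mean(2);gx=abs(np.gradient(g,axis=1))
    tool=lambda q,zz:R.T@(np.array([*onz(c,q,zz),zz])-p)
    H=[]
    for r in range(165,206,5):
        l=165+np.argmax(gx[r,165:200]);q=315+np.argmax(gx[r,315:350]);a,b=tool((l,r),p[2]+36-off),tool((q,r),p[2]+36-off);H.append([(a[1]+b[1])/2,b[1]-a[1]])
    hy,hw=np.median(H,0);pr=g[135:165,225:290].mean(1);lo,hi=pr[:5].mean(),pr[-8:].mean();k=np.argmax(abs(np.gradient(pr)));e=135+k
    hx=tool((257,e),p[2]+36-off)[0]
    q=proj(c,W((xj,0,z)));k=int(round(q[1]));u=int(q[0]);prof=g[max(k-jw,0):k+jw,u-15:u+15].mean(1);wgt=np.clip(np.median(prof)-8-prof,0,None);row=max(k-jw,0)+(wgt*np.arange(len(prof))).sum()/wgt.sum()
    jx=tool((q[0],row),z)[0]
    E=[]
    for dx in(-45,-35,-25,-15,15,25,35,45):
        l,rr=proj(c,W((xj+dx,28,z))),proj(c,W((xj+dx,-28,z)));r=int(round(l[1]))
        if not 0<=r<e-6:continue
        a,b=int(l[0])-8,int(rr[0])-8;i,j=a+np.argmax(gx[r,a:a+16]),b+np.argmax(gx[r,b:b+16]);A,B=tool((i,r),z),tool((j,r),z);E.append([A[0],(A[1]+B[1])/2,B[1]-A[1]])
    E=np.array(E);print("held y,w,lead x",hy.round(2),hw.round(1),hx.round(2),"edge row",e,"| joint row",row.round(1),"tool x",jx.round(2));print(E.round(1).tolist())
    f=np.polyfit(E[:,0],E[:,1],1) if len(E)>3 else [0,E[:,1].mean()]
    print("needed tool shift mm x",(jx-(hx-57.6)-(xj-tx)).round(2),"y",(E[:,1].mean()-hy).round(2),"slope",f[0].round(4))
E
for i in 1 2 3; do python3 -c "
from wallend import *
rel('p4',84,62,-62)"; done
```

```text
held y,w,lead x -1.19 53.7 62.22 edge row 137 | joint row 19.2 tool x 122.09
[[78.4, -0.6, 54.4], [88.1, -0.3, 54.4], [98.2, -0.3, 55.0], [108.6, -0.6, 54.8]]
needed tool shift mm x -6.52 y 0.75 slope -0.0015
held y,w,lead x -1.19 53.7 62.22 edge row 137 | joint row 19.2 tool x 122.09
[[78.4, -0.6, 54.4], [88.1, -0.3, 54.4], [98.2, -0.3, 55.0], [108.6, -0.6, 54.8]]
needed tool shift mm x -6.52 y 0.75 slope -0.0015
held y,w,lead x -1.19 53.7 62.22 edge row 137 | joint row 19.2 tool x 122.09
[[78.4, -0.6, 54.4], [88.1, -0.3, 54.4], [98.2, -0.3, 55.0], [108.6, -0.6, 54.8]]
needed tool shift mm x -6.52 y 0.75 slope -0.0015
```

```bash
sed -i 's/pr=g\[135:165,225:290\].mean(1);lo,hi=pr\[:5\].mean(),pr\[-8:\].mean();k=np.argmax(abs(np.gradient(pr)));e=135+k/pr=np.gradient(g[143:160,225:290].mean(1)).clip(0);pr*=pr>.4*pr.max();e=143+(pr*np.arange(17)).sum()\/pr.sum()/' wallend.py
sed -i 's/edge row",e,/edge row",round(e,1),/' wallend.py
python3 -c "
from wallend import *
rel('p4',84,62,-62);rel('p1',48,62,0) if 0 else None
im,s,c=load('p4');print(im[5:35,240:275].mean((1,2)).round().astype(int).tolist())"
```

```text
held y,w,lead x -1.19 53.7 57.78 edge row 149.6 | joint row 19.2 tool x 122.09
[[78.4, -0.6, 54.4], [88.1, -0.3, 54.4], [98.2, -0.3, 55.0], [108.6, -0.6, 54.8]]
needed tool shift mm x -2.08 y 0.75 slope -0.0015
[93, 94, 94, 92, 84, 75, 67, 60, 53, 48, 47, 47, 48, 47, 47, 44, 44, 43, 48, 56, 61, 77, 93, 93, 95, 95, 96, 96, 96, 95]
```

Call:
{"method": "servo_tool", "body": {"rows": [[[-1,-0.09,0.04,2.5,0,0,0],[-1,-0.09,0.04,5,0,0,0],[-1,-0.09,0.04,6.2,0,0,0],[-1,-0.09,0.04,6.2,0,0,0],[-1,-0.09,0.04,6.2,0,0,0]]]}}

```text
time_s: 26.95
tool_pos: [533.3, -289.3, 129.9]
tcp_rot: [2.092, 2.341, 0.001]
ft_force: [-1.0, -0.2, -2.4]
width: 0.646
gripper_force: 43.9
```

```bash
sed -i '0,/def W(p,o=O,yaw=Y):/s//def W(p,o=None,yaw=Y):\n    o=O if o is None else o/' wallend.py
python3 - <<'E'
from wallend import *
im,s=snap("p5");s2=bot.sense();print(s2["tool_pos"])
x,y,_=W((-62,0,0));print(x,y);plan(x,y,110,1.683);plan(x,y,110,1.683,s2)
rel("p5",84,15,-62)
E
```

```text
p5 [ 533.3 -289.3  129.9] v 0.006
[ 533.37748852 -289.42283678  129.93007171]
532.9420399898619 -288.710129692926
t 27.0 shift cm [ 0.08 -0.04  1.99] turn [ 0.002  0.001 -0.   ] rows~ 1
t 27.0 shift cm [ 0.08 -0.04  1.99] turn [ 0.002  0.001 -0.   ] rows~ 1
held y,w,lead x -4.15 59.7 57.78 edge row 149.6 | joint row nan tool x nan
[[52.5, -1.0, 64.3], [62.8, -0.7, 54.3], [92.5, -0.8, 54.3], [102.8, -0.8, 54.1], [112.6, -0.8, 54.0]]
needed tool shift mm x nan y 3.35 slope 0.0019wallend.py:50: RuntimeWarning: invalid value encountered in scalar divide
  q=proj(c,W((xj,0,z)));k=int(round(q[1]));u=int(q[0]);prof=g[max(k-jw,0):k+jw,u-15:u+15].mean(1);wgt=np.clip(np.median(prof)-8-prof,0,None);row=max(k-jw,0)+(wgt*np.arange(len(prof))).sum()/wgt.sum()
```

Call:
{"method": "servo_tool", "body": {"rows": [[[-1,0.04,0,1.0,0,0,0],[-1,0.04,0,1.6,0,0,0],[-1,0.04,0,1.8,0,0,0],[-1,0.04,0,1.85,0,0,0],[-1,0.04,0,1.9,0,0,0]]]}}

```text
time_s: 27.62
tool_pos: [532.5, -288.7, 112.2]
tcp_rot: [2.093, 2.341, 0.0]
ft_force: [-5.6, 4.0, 18.7]
width: 0.647
gripper_force: 46.5
```

Call:
{"method": "servo_tool", "body": {"rows": [[[-1,0,0,-0.1,0,0,0],[0.4,0,0,-0.1,0,0,0],[1,0,0,-0.1,0,0,0],[1,0,0,-0.1,0,0,0],[1,0,0,-0.1,0,0,0],[1,0,0,-4,0,0,0],[1,3,0,-10,0,0,0],[1,5,0,-13,0,0,0],[1,5,0,-13,0,0,0],[1,5,0,-13,0,0,0]]]}}

```text
time_s: 28.88
tool_pos: [527.0, -239.1, 238.9]
tcp_rot: [-2.093, -2.342, 0.0]
ft_force: [0.6, 0.0, 0.3]
width: 0.999
gripper_force: 0.0
```

```bash
python3 - <<'E'
from wallend import *
im,s=snap("q4");s2=bot.sense();print(s2["tool_pos"])
print("z120");blocks("q4",120,-130,10);print("z84");blocks("q4",84,-2,130)
report("q4",84,[(121,84),(62,84),(-3,120),(-121,120)],[(-20,120),(-50,120),(-80,120),(20,84),(40,84),(93,84)])
hsv=cv2.cvtColor(im,cv2.COLOR_BGR2HSV);print("proj",[proj(cam("wrist",s),W((a,0,120))).round().tolist() for a in(-3,-62)]);print([hsv[k,250].tolist() for k in(120,200,250)])
E
```

```text
q4 [ 527.  -239.1  238.9] v 0.02
[ 526.73662652 -239.17524451  238.18068077]
z120
wall x,y -35.2 1.2 dyaw 0.001 [53.1, 61.8] 0.99
wall x,y 16.4 0.7 dyaw 0.001 [23.5, 45.7] 0.99
z84
wall x,y 34.9 0.8 dyaw 0.001 [44.2, 53.1] 0.99
wall x,y 90.9 0.8 dyaw -0.0 [48.7, 53.1] 0.99
x 121 pred row 16.8 from 10 [90, 89, 89, 89, 88, 88, 88, 87, 85, 81, 87, 88, 90, 90, 90, 90]
x 62 pred row 95.7 from 89 [86, 78, 66, 56, 51, 55, 55, 55, 55, 55, 55, 50, 54, 81, 89, 89]
x -3 pred row 182.4 from 175 [68, 69, 69, 69, 69, 69, 70, 70, 72, 81, 89, 90, 88, 89, 88, 88]
x -121 pred row 308.7 from 302 [87, 86, 86, 86, 86, 83, 87, 114, 125, 124, 124, 124, 124, 122, 119, 118]
x -20 edges y 28.6 -33.3
x -50 edges y 28.7 -26.2
x -80 edges y 27.9 -28.9
x 20 edges y 27.5 -26.7
x 40 edges y 27.8 -27.0
x 93 edges y 30.4 -26.9
proj [[260.0, 182.0], [259.0, 250.0]]
[[19, 22, 94], [23, 22, 92], [23, 22, 92]]
```

```bash
python3 - <<'E'
from h import *
c=load("b3")[2];print("crate line z0",onz(c,(250,275),0).round(),onz(c,(480,172),0).round())
plan(629,295,215,-2.34)
E
```

```text
crate line z0 [750. 219.] [753. 520.]
t 28.93 shift cm [51.94 16.13  2.34] turn [ 0.000e+00 -2.000e-03 -2.261e+00] rows~ 13
```

Call:
{"method": "servo_tool", "body": {"rows": [[[1,51.9,16.1,0,0,0,-2.26],[1,51.9,16.1,0,0,0,-2.26],[1,51.9,16.1,0,0,0,-2.26],[1,51.9,16.1,0,0,0,-2.26],[1,51.9,16.1,0,0,0,-2.26],[1,51.9,16.1,0,0,0,-2.26],[1,51.9,16.1,0,0,0,-2.26],[1,51.9,16.1,2.3,0,0,-2.26],[1,51.9,16.1,2.3,0,0,-2.26],[1,51.9,16.1,2.3,0,0,-2.26],[1,51.9,16.1,2.3,0,0,-2.26],[1,51.9,16.1,2.3,0,0,-2.26],[1,51.9,16.1,2.3,0,0,-2.26],[1,51.9,16.1,2.3,0,0,-2.26],[1,51.9,16.1,2.3,0,0,-2.26],[1,51.9,16.1,2.3,0,0,-2.26]]]}}

```text
time_s: 30.92
tool_pos: [629.1, 294.6, 216.6]
tcp_rot: [1.224, -2.893, -0.0]
ft_force: [1.0, -0.7, -0.4]
width: 1.0
gripper_force: 0.0
```

```bash
python3 - <<'E'
from h import *
im,s=snap("a1");s2=bot.sense();print(s2["tool_pos"],s2["tcp_rot"],np.round(s2["joint_positions"],2));c=cam("wrist",s);x,y,_=s["tool_pos"]
p=proj(c,[x,y,40]);hsv=cv2.cvtColor(im,cv2.COLOR_BGR2HSV);print(p,hsv[int(p[1]),int(p[0])],hsv[int(p[1]),180:340:4,2].tolist())
roi=[(x-85,y-85),(x-85,y+85),(x+85,y+85),(x+85,y-85)];v=int(hsv[int(p[1])-5:int(p[1])+5,int(p[0])-5:int(p[0])+5,2].mean())
for o in tops(im,c,roi,(40,),v-14,800,55,v+20):print(v,o)
E
```

```text
a1 [629.1 294.6 216.6] v 0.004
[629.09589107 294.61003134 216.63511652] [-1.22396834e+00  2.89326553e+00  4.79461103e-06] [ 0.44  0.46  0.33  1.44 -0.   -0.36]
[254.98915947 174.08012309] [ 30  17 154] [149, 115, 112, 105, 102, 101, 89, 68, 68, 69, 69, 112, 155, 156, 157, 155, 156, 160, 159, 158, 156, 158, 157, 158, 159, 132, 103, 103, 101, 103, 107, 112, 112, 110, 110, 110, 109, 111, 112, 101]
157 {'px': array([250., 164.]), 'z': 40, 'c': (629.3, 291.6), 'yaw': 0.66, 'size': [52.0, 113.6], 'fill': 0.99}
```

```bash
python3 -c "
from h import *
box('a1',40,(224,105),(279,228)) if 0 else None
plan(629.3,291.6,30,-2.482)"
```

```text
t 30.98 shift cm [ 0.2  -0.22 18.66] turn [-0.     0.     0.141] rows~ 3
```

Call:
{"method": "servo_tool", "body": {"rows": [[[1,0.2,-0.22,6,0,0,0.141],[1,0.2,-0.22,12,0,0,0.141],[1,0.2,-0.22,16,0,0,0.141],[1,0.2,-0.22,18.65,0,0,0.141],[1,0.2,-0.22,18.65,0,0,0.141],[-1,0.2,-0.22,18.65,0,0,0.141],[-1,0.2,-0.22,18.65,0,0,0.141],[-1,0.2,-0.22,18.65,0,0,0.141],[-1,0.2,-0.22,18.65,0,0,0.141],[-1,0.2,-0.22,15,0,0,0.141],[-1,0.2,-0.22,9,0,0,0.141],[-1,0.2,-0.22,3,0,0,0.141],[-1,0.2,-0.22,0,0,0,0.141],[-1,0.2,-0.22,0,0,0,0.141],[-1,0.2,-0.22,0,0,0,0.141]]], "newtons": 40}}

```text
time_s: 32.85
tool_pos: [628.7, 291.5, 214.5]
tcp_rot: [1.017, -2.97, 0.0]
ft_force: [-0.4, -0.0, -2.9]
width: 0.648
gripper_force: 43.8
```

```bash
python3 - <<'E'
from wallend import *
im,s=snap("h4");s2=bot.sense();print(s2["tool_pos"],s2["width"],s2["gripper_force"])
for n in("h1","h3","h4"):
    g=load(n)[0][143:160,225:290].mean((1,2));print(n,g.round().astype(int).tolist())
x,y,_=W((62,0,0));print(x,y);plan(x,y,190,1.683-np.pi,s2)
E
```

```text
h4 [628.7 291.5 214.5] v 0.02
[628.43833543 291.34065682 213.89620255] 0.6483149629779623 43.77528190612793
h1 [81, 81, 81, 81, 82, 82, 83, 89, 96, 104, 110, 109, 109, 109, 109, 108, 108]
h3 [72, 71, 72, 72, 72, 75, 85, 98, 111, 119, 120, 122, 124, 125, 127, 129, 129]
h4 [100, 100, 100, 100, 101, 102, 103, 104, 105, 107, 108, 109, 110, 111, 110, 110, 109]
519.0579600101381 -165.489870307074
t 32.9 shift cm [ 36.65 -29.38   2.5 ] turn [ 0.003 -0.003 -1.023] rows~ 8
```

Call:
{"method": "servo_tool", "body": {"rows": [[[-1,36.6,-29.4,-1,0,0,-1.023],[-1,36.6,-29.4,-1,0,0,-1.023],[-1,36.6,-29.4,-1,0,0,-1.023],[-1,36.6,-29.4,-1,0,0,-1.023],[-1,36.6,-29.4,-1,0,0,-1.023],[-1,36.6,-29.4,-1,0,0,-1.023],[-1,36.6,-29.4,-1,0,0,-1.023],[-1,36.6,-29.4,-1,0,0,-1.023],[-1,36.6,-29.4,2.5,0,0,-1.023],[-1,36.6,-29.4,2.5,0,0,-1.023],[-1,36.6,-29.4,2.5,0,0,-1.023],[-1,36.6,-29.4,2.5,0,0,-1.023],[-1,36.6,-29.4,2.5,0,0,-1.023]]]}}

```text
time_s: 34.52
tool_pos: [521.0, -164.6, 192.4]
tcp_rot: [-2.343, 2.092, -0.002]
ft_force: [0.1, 0.1, -2.4]
width: 0.644
gripper_force: 43.8
```

```bash
python3 - <<'E'
from wallend import *
im,s=snap("p6");s2=bot.sense();print(s2["tool_pos"])
x,y,_=W((62,0,0));plan(x,y,140,1.683-np.pi);plan(x,y,140,1.683-np.pi,s2)
c=cam("wrist",s);R=Ro.from_rotvec(s["tcp_rot"]).as_matrix();p=np.array(s["tool_pos"]);g=cv2.GaussianBlur(im,(3,3),0).astype(float).mean(2);gx=abs(np.gradient(g,axis=1))
tool=lambda q,z:R.T@(np.array([*onz(c,q,z),z])-p)
print("held edge",g[138:162,225:290].mean(1).round().astype(int).tolist())
for r in(160,170,180,190,200):
    l=165+np.argmax(gx[r,165:200]);q=315+np.argmax(gx[r,315:350]);a,b=tool((l,r),p[2]+10),tool((q,r),p[2]+10);print("held",r,l,q,((a+b)/2)[1].round(2),(b-a)[1].round(1))
for wx in(-20,-40,-60,-80,-100,-112):
    l,q=proj(c,W((wx,-28,120))),proj(c,W((wx,28,120)));r=int(l[1])
    if 0<=r<140:
        a,b=int(l[0])-9,int(q[0])-9;i=a+np.argmax(gx[r,a:a+18]);j=b+np.argmax(gx[r,b:b+18]);A,B=tool((i,r),120),tool((j,r),120);print("blk1",wx,r,i,j,((A+B)/2)[1].round(2),(B-A)[1].round(1))
E=proj(c,W((-121,0,120)));print("end pred",E,im[max(0,int(E[1])-6):int(E[1])+12,240:275].mean((1,2)).round().astype(int).tolist())
E
```

```text
p6 [ 521.  -164.6  192.4] v 0.005
[ 520.90783662 -164.66243922  192.30024885]
t 34.58 shift cm [0.06 0.2  5.23] turn [-0.001 -0.     0.001] rows~ 1
t 34.58 shift cm [0.06 0.2  5.23] turn [-0.001 -0.     0.001] rows~ 1
held edge [57, 59, 63, 67, 70, 71, 71, 70, 70, 70, 70, 70, 70, 70, 70, 70, 70, 70, 70, 70, 71, 72, 72, 72]
held 160 182 332 1.27 53.6
held 170 183 331 1.27 53.4
held 180 183 331 1.27 53.9
held 190 184 330 1.27 53.7
held 200 185 330 1.46 53.8
blk1 -20 77 204 315 2.82 64.0
blk1 -40 39 202 316 2.5 63.5
end pred [ 259.00337887 -145.31475151] [85, 85, 85, 84, 84, 84, 84, 83, 83, 83, 84, 85, 86, 86, 85, 85, 85, 84, 84, 85, 84, 84, 84, 84, 83, 83, 83, 82, 83, 83, 82, 82, 81, 81, 80, 82, 84, 84, 84, 84, 82, 83, 82, 82, 82, 82, 82, 82, 84, 84, 83, 83, 83, 83, 83, 82, 82, 82, 82, 83, 84, 83, 84, 84, 83, 83, 83, 83, 82, 82, 82, 82, 81, 81, 80, 80, 80, 80, 79, 80, 79, 79, 79, 79, 78, 78, 78, 78, 80, 80, 80, 80, 79, 79, 79, 78, 78, 79, 78, 80, 79, 77, 73, 68, 62, 69, 88, 95, 94, 94, 95, 94, 94, 94, 94, 95, 95, 95, 96, 97, 97, 97, 97, 98, 100, 101, 102, 102, 98, 81, 54, 54, 54, 55, 55, 55, 55, 56, 57, 59, 63, 68, 70, 71, 71, 71, 70, 69, 70, 70, 70, 70, 69, 69, 70, 69, 69, 70, 72, 75, 75, 75, 75, 75, 75, 75, 73, 70, 70, 70, 70, 69, 70, 70, 70, 70, 69, 70, 69, 70, 70, 70, 70, 70, 69, 70, 70, 70, 70, 69, 70, 70, 70, 69, 70, 69, 70, 70, 70, 70, 70, 70, 70, 70, 70, 70, 70, 70, 70, 70, 70, 70, 71, 71, 74, 76, 76, 77, 77, 78, 80, 83, 83, 84, 84, 84, 85, 87, 90, 90, 90, 91, 91, 95, 101, 100, 101, 100, 101, 100, 100, 100, 100, 100, 101, 101, 100, 100, 100, 101, 100]
```

```bash
python3 - <<'E'
from wallend import *
im,s,c=load("p6");R=Ro.from_rotvec(s["tcp_rot"]).as_matrix();p=np.array(s["tool_pos"])
hsv=cv2.cvtColor(im,cv2.COLOR_BGR2HSV)
for r in(30,70,90,115):print(r,[(k,int(v)) for k,v in zip(range(190,330,2),hsv[r,190:330:2,2])])
h=load("h4")[0];print(h[125:160,225:290].mean((1,2)).round().astype(int).tolist())
print([proj(c,W((a,b,z))).round().tolist() for a,b,z in((-3,28,120),(-3,-28,120),(-65,28,120),(3,28,84),(3,-28,84),(0,0,120))])
E
```

```text
30 [(190, 136), (192, 138), (194, 143), (196, 137), (198, 136), (200, 138), (202, 124), (204, 128), (206, 129), (208, 128), (210, 128), (212, 103), (214, 94), (216, 103), (218, 102), (220, 101), (222, 104), (224, 104), (226, 101), (228, 102), (230, 103), (232, 103), (234, 104), (236, 103), (238, 101), (240, 102), (242, 104), (244, 103), (246, 102), (248, 103), (250, 102), (252, 106), (254, 89), (256, 72), (258, 69), (260, 70), (262, 74), (264, 69), (266, 71), (268, 69), (270, 71), (272, 74), (274, 72), (276, 74), (278, 71), (280, 71), (282, 71), (284, 74), (286, 73), (288, 70), (290, 72), (292, 70), (294, 69), (296, 70), (298, 73), (300, 71), (302, 75), (304, 70), (306, 71), (308, 69), (310, 60), (312, 64), (314, 72), (316, 68), (318, 76), (320, 83), (322, 86), (324, 85), (326, 84), (328, 84)]
70 [(190, 145), (192, 146), (194, 147), (196, 144), (198, 142), (200, 138), (202, 144), (204, 130), (206, 134), (208, 130), (210, 130), (212, 127), (214, 86), (216, 97), (218, 106), (220, 104), (222, 105), (224, 103), (226, 104), (228, 102), (230, 104), (232, 103), (234, 101), (236, 104), (238,
[... 1671 characters left out ...]
0), (250, 98), (252, 100), (254, 94), (256, 95), (258, 97), (260, 95), (262, 96), (264, 97), (266, 95), (268, 95), (270, 98), (272, 98), (274, 95), (276, 97), (278, 97), (280, 96), (282, 94), (284, 96), (286, 63), (288, 65), (290, 67), (292, 68), (294, 62), (296, 58), (298, 62), (300, 75), (302, 74), (304, 74), (306, 75), (308, 74), (310, 70), (312, 72), (314, 91), (316, 88), (318, 87), (320, 86), (322, 90), (324, 86), (326, 91), (328, 91)]
[88, 88, 88, 87, 83, 78, 79, 79, 79, 79, 80, 80, 80, 80, 83, 89, 96, 100, 100, 100, 100, 100, 101, 102, 103, 104, 105, 107, 108, 109, 110, 111, 110, 110, 109]
[[306.0, 108.0], [211.0, 108.0], [311.0, -12.0], [298.0, 114.0], [219.0, 114.0], [258.0, 113.0]]
```

```bash
python3 - <<'E'
from wallend import *
im,s,c=load("p6");R=Ro.from_rotvec(s["tcp_rot"]).as_matrix();p=np.array(s["tool_pos"])
tool=lambda q,z:R.T@(np.array([*onz(c,q,z),z])-p)
for r in(151,152,153):print("hx",r,tool((257,r),p[2]+10)[0].round(2))
for r in(102,103,104,106):print("bx",r,tool((261,r),120)[0].round(2))
print("blk1 y",[tool((m,r),120)[1].round(2) for m,r in((261.9,30),(261.5,70),(261,90))])
i4,s4,c4=load("q4");print("block1 edge x from q4 row 184.5:",(onz(c4,(259,184.5),120)-O)@[np.cos(Y),np.sin(Y)])
E
```

```text
hx 151 54.98
hx 152 54.62
hx 153 54.26
bx 102 69.0
bx 103 68.43
bx 104 67.86
bx 106 66.72
blk1 y [np.float64(4.1), np.float64(3.96), np.float64(3.71)]
block1 edge x from q4 row 184.5: -7.367974332112107
```

Call:
{"method": "servo_tool", "body": {"rows": [[[-1,0.1,0.2,2,0,0,0],[-1,0.1,0.2,4,0,0,0],[-1,0.1,0.2,6,0,0,0],[-1,0.1,0.2,7,0,0,0],[-1,0.1,0.2,7,0,0,0],[-1,0.1,0.2,7,0,0,0]]]}}

```text
time_s: 35.33
tool_pos: [519.1, -166.3, 122.5]
tcp_rot: [-2.342, 2.093, -0.002]
ft_force: [0.4, 0.0, -2.0]
width: 0.645
gripper_force: 44.0
```

```bash
python3 - <<'E'
from wallend import *
im,s=snap("p7");s2=bot.sense();print(s2["tool_pos"],s2["ft_force"])
x,y,_=W((62,0,0));plan(x,y,110,1.683-np.pi,s2)
c=cam("wrist",s);R=Ro.from_rotvec(s["tcp_rot"]).as_matrix();p=np.array(s["tool_pos"])
tool=lambda q,z:R.T@(np.array([*onz(c,q,z),z])-p)
print([(r,round(v)) for r,v in enumerate(im[:,240:275].mean((1,2))) if 85<r<165])
for r in(20,60,90,160,175,190):print(r,im[r,150:200:1].mean(1).round().astype(int).tolist(),im[r,310:360].mean(1).round().astype(int).tolist())
print("x at rows",[(r,tool((257,r),120)[0].round(1),tool((257,r),p[2]+10)[0].round(1)) for r in(100,110,120,130,140,150)])
cv2.imwrite("pics/p7v.png",im)
E
```

```text
p7 [ 519.1 -166.3  122.5] v 0.003
[ 519.18085829 -166.34135981  122.59281343] [ 0.21335991 -0.20555782 -2.50761905]
t 35.38 shift cm [-0.09  0.    1.26] turn [-0.001 -0.001  0.   ] rows~ 1
[(86, 86), (87, 85), (88, 85), (89, 86), (90, 84), (91, 82), (92, 80), (93, 80), (94, 79), (95, 80), (96, 80), (97, 79), (98, 79), (99, 79), (100, 79), (101, 78), (102, 78), (103, 78), (104, 77), (105, 77), (106, 77), (107, 76), (108, 75), (109, 75), (110, 72), (111, 68), (112, 65), (113, 60), (114, 56), (115, 52), (116, 49), (117, 56), (118, 67), (119, 67), (120, 68), (121, 67), (122, 67), (123, 67), (124, 67), (125, 67), (126, 67), (127, 67), (128, 67), (129, 61), (130, 57), (131, 58), (132, 58), (133, 59), (134, 59), (135, 59), (136, 59), (137, 60), (138, 60), (139, 62), (140, 68), (141, 72), (142, 75), (143, 75), (144, 75), (145, 75), (146, 75), (147, 75), (148, 75), (149, 75), (150, 75), (151, 74), (152, 75), (153, 75), (154, 74), (155, 75), (156, 74), (157, 74), (158, 74), (159, 75), (160, 75), (161, 74), (162, 74), (163, 74), (164, 75)]
20 [144, 147, 146, 144, 141, 141, 143, 140, 140, 141, 1
[... 2245 characters left out ...]
, 156, 156, 155, 154, 155, 156, 155, 155, 156, 157, 154, 156, 159, 162, 163, 163, 161, 160, 158, 155, 152, 151, 152, 151, 156, 132, 58, 62, 66, 68, 71, 73, 76, 72, 74, 76, 74, 75, 71, 75, 75] [74, 76, 75, 74, 75, 73, 87, 108, 107, 108, 106, 107, 106, 108, 104, 100, 96, 90, 86, 75, 101, 139, 138, 140, 135, 136, 137, 133, 138, 138, 137, 137, 137, 136, 139, 139, 140, 138, 139, 137, 141, 141, 139, 137, 138, 133, 135, 135, 137, 138]
x at rows [(100, np.float64(72.0), np.float64(72.3)), (110, np.float64(68.4), np.float64(69.1)), (120, np.float64(64.6), np.float64(65.7)), (130, np.float64(60.9), np.float64(62.3)), (140, np.float64(57.0), np.float64(58.9)), (150, np.float64(53.1), np.float64(55.3))]
```

View pics/p7v.png

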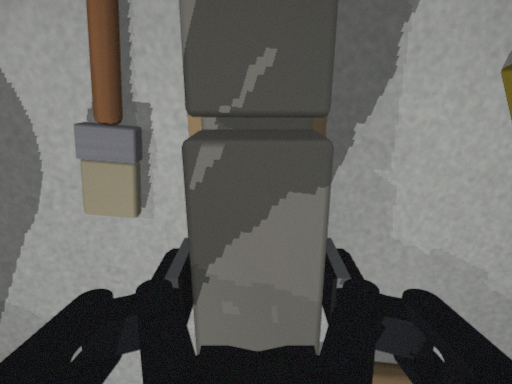

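The picture shows the held block (front silhouette at row 129, top edge at about row 140) facing the laid third-course block, whose end is at row 117. The gap works out to about 6.9 mm and the sides line up within 0.2 mm. I'll nudge it slightly and lower.

Call:
{"method": "servo_tool", "body": {"rows": [[[-1,0.04,0,0.5,0,0,0],[-1,0.04,0,0.8,0,0,0],[-1,0.04,0,0.95,0,0,0],[-1,0.04,0,1.0,0,0,0],[-1,0.04,0,1.03,0,0,0]]]}}

```text
time_s: 36.0
tool_pos: [518.6, -166.6, 112.4]
tcp_rot: [-2.342, 2.093, -0.001]
ft_force: [-4.6, 0.5, 7.2]
width: 0.646
gripper_force: 45.0
```

Call:
{"method": "servo_tool", "body": {"rows": [[[-1,0,0,-0.03,0,0,0],[0.4,0,0,-0.03,0,0,0],[1,0,0,-0.03,0,0,0],[1,0,0,-0.03,0,0,0],[1,0,0,-0.03,0,0,0],[1,0,0,-4,0,0,0],[1,2,0,-9,0,0,0],[1,6,0,-13,0,0,0],[1,9,0,-16,0,0,0],[1,9,0,-16,0,0,0],[1,9,0,-16,0,0,0],[1,9,0,-16,0,0,0]]]}}

```text
time_s: 37.5
tool_pos: [528.2, -254.9, 269.9]
tcp_rot: [2.343, -2.092, -0.004]
ft_force: [-0.0, 0.7, 0.2]
width: 0.996
gripper_force: 0.0
```

```bash
python3 - <<'E'
from wallend import *
im,s=snap("q5");c=cam("wrist",s);ex=np.array([np.cos(Y),np.sin(Y)]);ey=np.array([-ex[1],ex[0]])
print([(a,z,proj(c,W((a,0,z))).round(1).tolist()) for a,z in((-143,12),(-121,120),(-3,120),(3,120),(121,120),(121,84),(143,12))])
p=im[:,245:272].mean((1,2)).round().astype(int)
d=np.abs(np.gradient(p.astype(float)));print([(r,int(p[r])) for r in range(20,384) if d[r]>3])
f=lambda q,z:(onz(c,q,z)-O)
hsv=cv2.cvtColor(cv2.GaussianBlur(im,(3,3),0),cv2.COLOR_BGR2HSV)
for x in(-110,-90,-60,-30,-12,12,30,60,90,110):
    l,r=proj(c,W((x,-28,120))),proj(c,W((x,28,120)));k=int(round(l[1]));g=im[k].astype(float).mean(1);dd=np.abs(np.gradient(g))
    a,b=int(l[0])-8,int(r[0])-8;i,j=a+np.argmax(dd[a:a+17]),b+np.argmax(dd[b:b+17]);print(x,k,(i,j),(f((i,k),120)@ey).round(1),(f((j,k),120)@ey).round(1))
E
```

```text
q5 [ 528.2 -254.9  269.9] v 0.004
[(-143, 12, [254.4, 52.7]), (-121, 120, [253.8, 67.2]), (-3, 120, [254.0, 205.8]), (3, 120, [254.0, 211.9]), (121, 120, [254.3, 318.8]), (121, 84, [254.4, 297.0]), (143, 12, [254.7, 278.0])]
[(52, 84), (53, 75), (54, 63), (67, 65), (68, 74), (69, 85), (202, 89), (203, 79), (204, 54), (210, 50), (211, 56), (212, 65), (213, 74), (214, 84), (319, 85), (320, 93), (334, 94), (335, 101), (336, 110), (337, 118), (348, 122), (349, 100), (350, 63), (351, 26), (352, 18)]
-110 82 (np.int64(211), np.int64(290)) -34.6 29.3
-90 107 (np.int64(212), np.int64(289)) -34.7 29.1
-60 143 (np.int64(214), np.int64(288)) -34.2 29.2
-30 177 (np.int64(215), np.int64(286)) -34.5 28.4
-12 196 (np.int64(216), np.int64(286)) -34.3 28.9
12 221 (np.int64(217), np.int64(285)) -34.3 28.7
30 239 (np.int64(217), np.int64(285)) -35.0 29.2
60 267 (np.int64(219), np.int64(285)) -34.1 30.0
90 293 (np.int64(228), np.int64(284)) -26.2 29.8
110 310 (np.int64(229), np.int64(284)) -25.7 30.4
```

```bash
python3 - <<'E'
from wallend import *
im,s,c=load("q5");ex=np.array([np.cos(Y),np.sin(Y)]);ey=np.array([-ex[1],ex[0]])
g=cv2.GaussianBlur(im,(3,3),0).astype(float).mean(2)
for k in(100,150,190,225,260,300):print(k,g[k,205:240].round().astype(int).tolist(),g[k,276:300].round().astype(int).tolist())
def sub(k,a,b):
    d=abs(np.gradient(g[k]))[a:b];i=np.argmax(d);w=slice(max(i-2,0),i+3);return a+(d[w]*np.arange(len(d))[w]).sum()/d[w].sum()
for nm,rows in(("blk1",range(80,196,3)),("blk2",range(222,312,3))):
    R=[];L=[]
    for k in rows:
        for lst,a,b in((R,279,296),(L,222,238)):
            v=(onz(c,(sub(k,a,b),k),120)-O);lst.append([v@ex,v@ey])
    for t,q in(("R",np.array(R)),("L",np.array(L))):
        ok=abs(q[:,1]-np.median(q[:,1]))<1.5;f=np.polyfit(q[ok,0],q[ok,1],1);print(nm,t,"slope",f[0].round(4),"mid",np.median(q[ok,1]).round(2),ok.mean().round(2))
E
```

```text
100 [123, 124, 126, 127, 126, 123, 120, 113, 105, 102, 103, 105, 105, 104, 103, 102, 100, 95, 88, 84, 86, 90, 91, 90, 91, 91, 91, 92, 92, 91, 90, 90, 91, 92, 92] [90, 90, 91, 90, 90, 91, 90, 90, 91, 91, 91, 86, 78, 68, 59, 55, 55, 55, 54, 54, 53, 54, 57, 65]
150 [130, 131, 131, 130, 130, 129, 128, 128, 127, 118, 105, 99, 98, 98, 97, 96, 96, 97, 97, 91, 85, 86, 90, 91, 90, 90, 90, 92, 92, 91, 91, 91, 91, 91, 91] [90, 89, 88, 88, 90, 90, 90, 90, 90, 87, 80, 70, 60, 56, 57, 57, 57, 56, 55, 55, 57, 65, 72, 74]
190 [135, 134, 134, 135, 133, 133, 132, 131, 130, 128, 118, 105, 98, 97, 96, 97, 96, 96, 97, 98, 92, 85, 86, 89, 90, 90, 90, 90, 89, 90, 91, 90, 90, 91, 91] [89, 90, 90, 90, 90, 90, 89, 89, 86, 76, 64, 56, 56, 57, 57, 55, 55, 54, 56, 62, 70, 75, 77, 76]
225 [128, 130, 130, 129, 127, 127, 129, 129, 129, 129, 129, 127, 117, 103, 96, 98, 100, 102, 103, 103, 101, 93, 85, 86, 90, 91, 91, 91, 91, 91, 91, 91, 90, 90, 91] [88, 88, 89, 88, 88, 89, 89, 87, 80, 70, 62, 59, 57, 56, 55, 54, 54, 58, 65, 71, 77, 87, 102, 111]
260 [132, 132, 131, 130, 129, 128, 128, 128, 126, 125, 125, 124, 122, 115, 106, 102, 101, 101, 100, 101, 102, 100, 93, 86, 86, 89, 91, 91, 91, 92, 92, 91, 91, 90, 90] [90, 90, 89, 89, 89, 88, 85, 80, 74, 76, 85, 88, 87, 86, 84, 82, 78, 75, 76, 80, 93, 109, 116, 116]
300 [129, 129, 127, 126, 126, 127, 127, 125, 125, 127, 128, 127, 127, 124, 122, 123, 125, 128, 129, 128, 128, 129, 128, 119, 101, 89, 89, 91, 92, 92, 92, 93, 92, 93, 93] [89, 88, 88, 88, 87, 85, 79, 79, 98, 120, 127, 128, 128, 128, 127, 125, 125, 126, 126, 126, 126, 128, 129, 128]
blk1 R slope -0.0055 mid 28.41 1.0
blk1 L slope -0.0092 mid -25.84 1.0
blk2 R slope -0.0018 mid 30.28 0.5
blk2 L slope 0.0039 mid -25.97 1.0
```

Ends, joint (about 6.5 mm) and faces all agree within about 1 mm. The gripper is clear above the wall and 37.5 s have been used, so I'm handing in.

```bash
python3 -c "
from plant import bot
print(bot.finish_job())"
```

```text
the job is handed in; nothing more can be done
None
```

The wall is finished and the job is handed in: second course closed with a full block and the half, third course laid on top, with joints, ends and faces measured within about 1 mm of target (third-course joint about 6.5 mm), after about 37.5 s of robot time; the half had to be re-gripped once to correct a 2.4 mm offset.

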